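# Copy a bracket's angle with a bench bevel

### The arm

A 6-joint arm with a two-finger parallel gripper is mounted at the origin on the work surface. World frame = base frame: x ahead of the robot, y to its left, z up, the work surface at z = 0. Lengths are in m, angles in rad, forces in N, time in s.
With the tool pointing down it reaches from about 0.375 to 0.975 m from the base axis. Payload 3.8 kg.
Tool frame: the origin (TCP) lies between the finger pads; the fingertips stand 11 mm ahead of it and the grasp point (between the pads) lies 8 mm behind it (r.tip_extent is the distance from the TCP to the fingertips, in m); z points along the fingers, x is the direction in which the jaws open and shut, and the axes are right-handed (so a half turn about z gives the same grasp; the last joint's range is limited). The gripper opens to 88 mm and grips with 3 to 60 N. Pads are 18 mm wide; open, the fingers measure 123 mm over their backs; the gripper's body (75 mm by 187 mm) begins 45 mm behind the grasp point.
Start: joints at [1.212, 0.264, 1.604, -0, 1.274, -0.037], TCP at [0.213, 0.64, 0.25] pointing down, gripper open.
Joint ranges: [-2.63, 2.63], [-0.94, 2.18], [0.31, 2.57], [-1.31, 4.45], [0, 2.66], [-2.55, 2.55]. Speed limits (rad/s): [2.57, 2.57, 3.14, 3.14, 3.14, 3.14].

### API

Orientations are given as a unit quaternion [w, x, y, z].
In Python, from workcell import r gives the robot as it stands.
- The arm moves only by the tool step_arm, never from a script. Its argument "commands" is a list of rows, each an object of numbers: "x", "y", "z": the shift along the world's x, y, z in mm; "wx", "wy", "wz": the turn, a rotation vector about the world's x, y, z in rad; "hand": the closure, from 0 (fully open) to 1 (shut). In form: [{"x": .., "y": .., "z": .., "wx": .., "wy": .., "wz": .., "hand": ..}, ...]. A call has 1 to 10 rows; each row is the pose to reach, as a shift and turn from the pose measured when the call began; what a row does not reach only later rows make up. A row lasts 1/10 s, in which the tool goes at most 50 mm and 8.59 degrees, less where a joint would pass 70% of its speed; a pose out of reach is approached as far as the arm can. A call with a gripper value outside its range is refused whole. The fingers move at their own pace and stop on an object; the grip force is fixed at half the most. Time passes only in rows, so rows that repeat a pose let the fingers close. It gives the time, the measured TCP pose, the force and the opening at its end, in the units of the state.
- r.sense(): the state, without advancing time (a new reading comes with each control period).
- r.capture(name): name is "side" or "top"; returns a dict with "color" (384x512x3 uint8, red, green, blue), "K" (3x3 intrinsics, pixels), "view" (4x4, takes a point from world to camera coordinates). Camera axes: x right, y down, z forward; pixel columns grow to the right and rows downward; lengths in m; the calibration is good to about 2 mm. A picture is of the moment at which its call begins. There is no depth.
- r.finish_job(): hands the job in, once; it reports no verdict.
The state is a dict: "t": time; "joints": joint angles; "dq": joint speeds; "tau": joint torques, N m; "ee_pos": TCP position; "tool_rot": TCP orientation; "force": force on the tool from outside, world axes, zero at the start; "wrist_torque": the same for the moment, N m; "opening": finger opening in m.
Only numpy, scipy, OpenCV 4.12 (cv2) and the standard library are available. Lean on these libraries where they do the work, as an engineer would, in place of code of your own. Each camera call takes 0.05 s, during which the arm holds its last target.

### The job

Swing the blade of the bench bevel until it bears firmly but gently, flat along the face of the clamped sample bracket, then press the cam lever all the way down to lock it. Then set the aluminium blank, the same way up, on the bevel's plate, on the sample's side of the blade and beside the blade's outer half, and press it gently home so that its long side lies flush along the locked blade; the blade must stay on the sample, never force anything, and leave the other things in place.

Things in the scene. Friction and masses are not known exactly. Their poses are not given: they have to be found in the camera images.
- bevel: fixed steel plate of the bench bevel, 235 x 440 x 10 mm. Origin on the blade's hinge axis at shelf level; plate top 10 mm higher. It spans x -137 to +98, y -170 to +270 mm. The blade points to its +y at joint 0. At x -85, y -155 to -55 mm lies a fixed stock bar, top 28 mm over the shelf; two cheeks, tops 54 mm over the shelf, carry the lever at x +-33, y -36 mm
- blade (a joint): angle (rad) of the flat blade about the vertical hinge: 0 = along the plate's +y, growing counter-clockwise from above; starts 0.35 to 0.5, off the sample; lower it until its +x side bears on the sample. The bar is 16 mm wide, its mid-line through the axis, 16 mm high, on the plate, from the 47 mm hub to 250 mm off the axis. Unlocked it yields to about 1 N at its outer end and stays where left
- blade_tip (a point): point on the blade's centre line, 240 mm from the hinge axis, half-way up the bar (18 mm above the shelf); its own +y runs along the blade from hub to tip, +x towards the sample's side
- sample_face (a point): middle of the upright bearing face of the fixed, clamped steel sample bracket: 60 mm long along the point's y, 32 mm high, standing on the plate; point 16 mm above the plate. Its +x points into the sample, off the blade. Site 80 mm along the face from the hinge axis, which lies 8 mm in front of the face's plane, so the blade meets it flat. Clamp behind the face, top 50 mm above the plate
- lever (a joint): cam lock lever (rad): 0 = raised 55 degrees (free), 0.87 = fully down, 5 degrees above level (locked: the blade then holds against about 8 N at its outer end, and slips beyond). Pivot at x 0, y -36, z 38 mm of the bevel's frame, axis along x; it points to the bevel's -y: a round bar, 12 mm thick, ball knob at 100 mm. Stays where put; pressing down 50 mm from the pivot takes about 6 to 12 N
- lever_knob (a point): centre of the lever's black ball knob, radius 10 mm, 100 mm from the lever's pivot; raised it is about 120 mm above the shelf, locked about 46 mm
- blank_centre (a point): centre of the loose aluminium block (blank): 30 mm (its x) x 100 mm (its y) x 45 mm high, 0.25 to 0.49 kg (takes 1 to 3.5 N to slide), on the shelf left of the plate. Flush: its long side on the blade's +x side, centre 23 mm from the blade's centre line; with the centre 165 to 205 mm from the hinge axis it clears the sample. On the plate it rises 29 mm above the blade, so it can be held above the blade
- collet: bystander: dark steel collet, 42 mm wide, 52 mm high, on the plate near its -y end, behind the lever
- standoff: bystander: small steel standoff, 22 mm wide, 46 mm high, on the plate on the robot's side of the hub
- vblock: bystander: dark steel V-block, 50 x 50 x 48 mm, on the shelf left of the plate, beyond the blank
- head: bystander: steel boring head, 72 mm wide, 55 mm high, right of the plate
- spanner: bystander: flat spanner 150 mm long lying near the robot
- bush: bystander: brass bush 40 mm wide, 30 mm high, right of the plate
- bar: bystander: dark steel round bar, 18 mm thick, 110 mm long, lying beyond the plate on the left
Not all that is in view belongs to the job. Of the things like the part that bears blank_centre, leave any that is black or pink; of the rest the larger one is meant.

How it is judged:
On the way, in this order (a step that is already met when the one before it is completed fails the run):
1. the blade lies flat on the sample's face (within 0.015 rad) and is pressed on it with more than 2 N (angle between the y axis of blade_tip and the y axis of sample_face, either way round below 0.015 rad and contact force between blade and sample above 2 N), for 0.3 s.
2. the lever is fully down (above 0.80 rad) with the blade still flat on the sample (within 0.015 rad) (value of joint lever above 0.8 rad and angle between the y axis of blade_tip and the y axis of sample_face, either way round below 0.015 rad), for 0.2 s.
3. the blank is pressed on the locked blade with more than 2 N, flush along it (within 0.02 rad) (contact force between blank and blade above 2 N and angle between the y axis of blank_centre and the y axis of blade_tip, either way round below 0.02 rad and x of blank_centre in the frame of blade_tip between 0.0205 and 0.0255 m and value of joint lever above 0.8 rad), for 0.2 s.
At the end, for the whole second after the job is handed in: The lever is down (above 0.80 rad), the blade lies along the sample's face within 0.02 rad, and the blank stands upright and still on the plate on the sample's side of the blade, flush along it within 0.02 rad and 2.5 mm, its centre 140 to 220 mm from the hinge axis (value of joint lever above 0.8 rad and angle between the y axis of blade_tip and the y axis of sample_face, either way round below 0.02 rad and angle between the y axis of blank_centre and the y axis of blade_tip, either way round below 0.02 rad and x of blank_centre in the frame of blade_tip between 0.0205 and 0.0255 m and y of blank_centre in the frame of blade_tip between -0.1 and -0.02 m and angle between blank_centre's own z axis and vertical below 0.05 rad and height (world z) of blank_centre between 0.029 and 0.036 m and linear speed of blank below 0.01 m/s); the robot touches nothing.
It fails at once if the blade is forced against the sample with more than 20 N (contact force between blade and sample above 20 N).
It fails at once if the blank is forced against the blade with more than 20 N (contact force between blank and blade above 20 N).
It fails at once if a bystander is moved more than 20 mm (distance of any of collet, standoff, vblock, head, spanner, bush, bar from where it was at the start of the episode above 0.02 m).
It also fails if it takes over 72 s, if anything falls off the work surface, if the arm or the gripper's body presses on something with over 40 N, if the wrist force passes 120 N, or if a joint passes its speed limit or range.

## Working session

There is one attempt and no reset: what is moved stays moved. The work goes in short steps, Python scripts to look and compute and a tool call to move; the robot and the scene stay as the last step left them, time stands still between calls to the robot, and variables do not carry over. Pictures are saved under pics/ and viewed, and the job is handed in when it is done.

Besides the shell and the picture viewer there is one more tool, called as name(argument=value, ...), one argument or row to a line, values as JSON. step_arm: Moves the arm, as the interface text tells. Its arguments: {"type":"object","properties":{"commands":{"type":"array","items":{"type":"object","properties":{"x":{"type":"number"},"y":{"type":"number"},"z":{"type":"number"},"wx":{"type":"number"},"wy":{"type":"number"},"wz":{"type":"number"},"hand":{"type":"number"}}}}},"required":["commands"]}

```bash
ls; mkdir -p pics; python3 - <<'E'
from workcell import r
import cv2,numpy as np
print(r.sense())
for n in("side","top"):
    c=r.capture(n); cv2.imwrite(f"pics/{n}0.png",cv2.cvtColor(c["color"],cv2.COLOR_RGB2BGR)); print(n,c["K"].tolist(),np.round(c["view"],4).tolist())
    cv2.imwrite(f"pics/{n}0b.png",cv2.resize(cv2.cvtColor(c["color"],cv2.COLOR_RGB2BGR),(800,600),interpolation=cv2.INTER_CUBIC))
E
```

```text
pics
{'t': 0.0, 'joints': array([ 1.21213014e+00,  2.64703102e-01,  1.60534538e+00,  2.11776156e-05,
        1.27369119e+00, -3.68778583e-02]), 'dq': array([ 0.00191039, -0.00092041,  0.00139706, -0.00072256,  0.00081077,
        0.00071389]), 'tau': array([-7.78989252e-04, -5.02107811e+01, -3.56873202e+01,  7.27737509e-02,
        2.95290502e-02, -2.10170479e-04]), 'ee_pos': array([0.21322305, 0.63972954, 0.24843716]), 'tool_rot': array([ 5.86714909e-04,  8.11254579e-01,  5.84692103e-01, -8.99047822e-04]), 'force': array([-0.5311701 , -1.1696396 , -0.38777763]), 'wrist_torque': array([ 0.0165694 , -0.0353086 ,  0.02944285]), 'opening': 0.08811299701937586}
side [[420.58363816243184, 0.0, 255.51319357164587], [0.0, 420.58363816243184, 188.07832975639442], [0.0, 0.0, 1.0]] [[0.7314, -0.6816, -0.0214, -0.3618], [-0.4956, -0.5098, -0.7032, 0.3098], [0.4684, 0.5249, -0.7107, 1.2757], [0.0, 0.0, 0.0, 1.0]]
top [[347.67584705417704, 0.0, 250.9579453318578], [0.0, 347.67584705417704, 193.44489487246972], [0.0, 0.0, 1.0]] [[0.0162, -0.9998, -0.0126, -0.0122], [-0.9867, -0.014, -0.162, 0.5148], [0.1618, 0.0151, -0.9867, 0.9866], [0.0, 0.0, 0.0, 1.0]]
```

View pics/top0b.png

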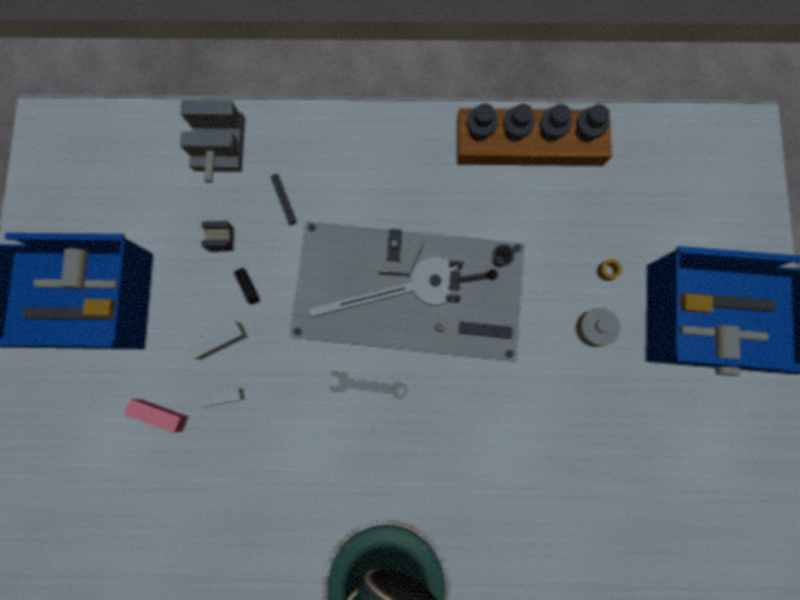

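View pics/side0b.png

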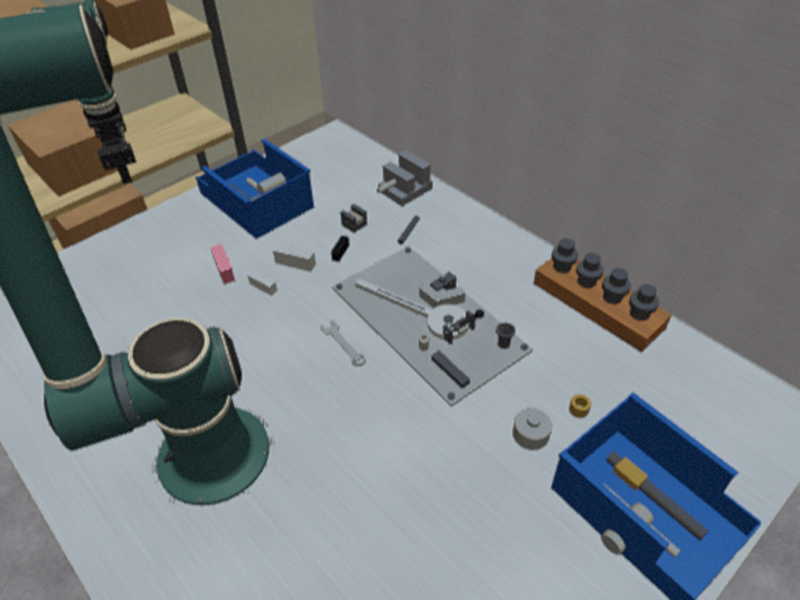

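```bash
cat > h.py <<'E'
import cv2,numpy as np
C={}
def cap(r,n,name=None):
    c=r.capture(n); C[n]=c
    if name: cv2.imwrite(f"pics/{name}.png",cv2.cvtColor(c["color"],cv2.COLOR_RGB2BGR))
    return c
def ray(c,u,v):
    V=np.array(c["view"]);K=np.array(c["K"]);R=V[:3,:3];t=V[:3,3]
    o=-R.T@t; d=R.T@np.linalg.inv(K)@np.array([u,v,1.]); return o,d
def unproj(c,u,v,z):
    o,d=ray(c,u,v); return o+d*(z-o[2])/d[2]
def proj(c,p):
    V=np.array(c["view"]);K=np.array(c["K"]); q=K@(V[:3,:3]@np.asarray(p,float)+V[:3,3]); return q[:2]/q[2]
def crop(c,u0,v0,w,h,s,fn):
    im=cv2.cvtColor(c["color"],cv2.COLOR_RGB2BGR)[v0:v0+h,u0:u0+w].astype(float)
    lo,hi=np.percentile(im,1),np.percentile(im,99.5)
    im=np.clip((im-lo)/(hi-lo)*255,0,255).astype(np.uint8)
    im=cv2.resize(im,None,fx=s,fy=s,interpolation=cv2.INTER_CUBIC)
    cv2.imwrite(fn,im)
E
python3 - <<'E'
from workcell import r
from h import *
t=cap(r,"top"); s=cap(r,"side")
np.savez("cam.npz",tK=t["K"],tV=t["view"],tc=t["color"],sK=s["K"],sV=s["view"],sc=s["color"])
crop(t,180,135,160,100,5,"pics/c1.png")
crop(t,75,140,100,75*2//2+65,5,"pics/c2.png")
crop(s,200,150,160,110,5,"pics/c3.png")
crop(s,125,120,160,90,5,"pics/c4.png")
E
```

```text
(no output)
```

View pics/c1.png

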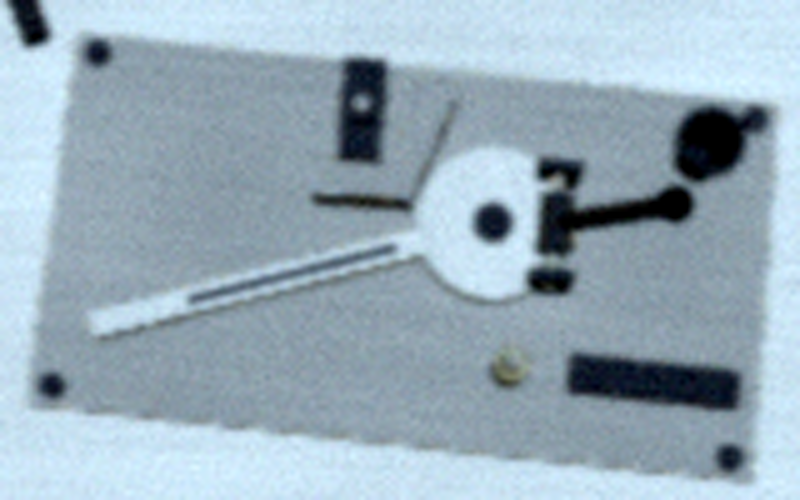

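View pics/c2.png

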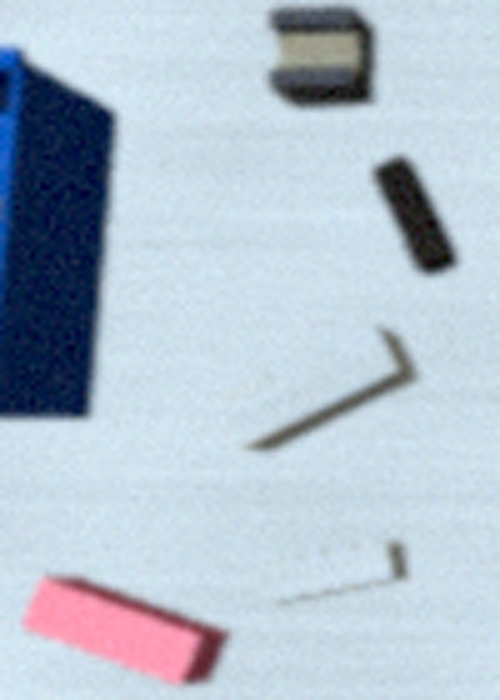

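View pics/c3.png

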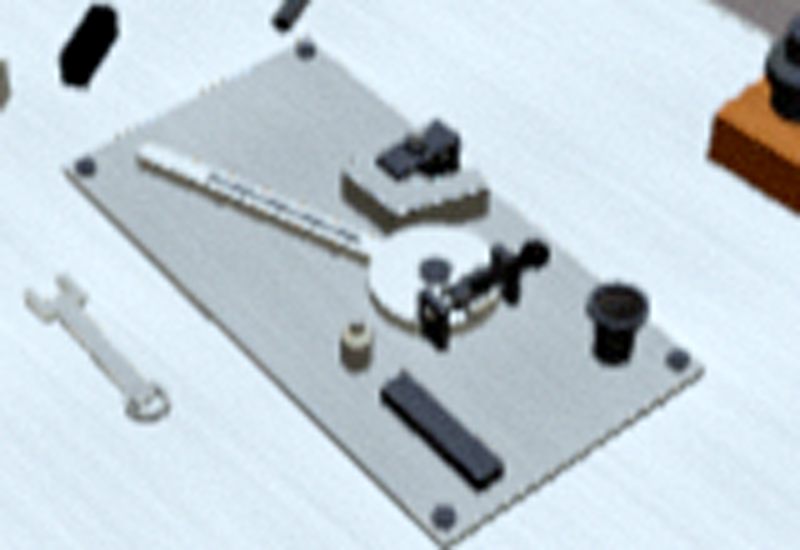

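View pics/c4.png

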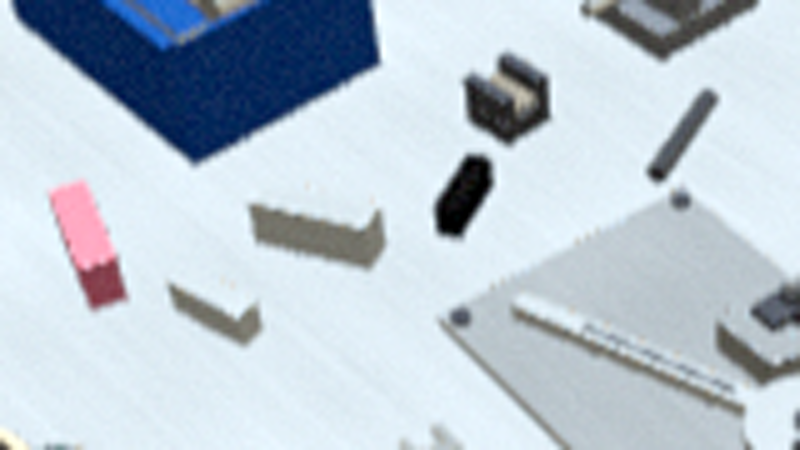

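```bash
cat >> h.py <<'E'
def load():
    d=np.load("cam.npz"); return dict(K=d["tK"],view=d["tV"],color=d["tc"]),dict(K=d["sK"],view=d["sV"],color=d["sc"])
E
python3 - <<'E'
from h import *
t,s=load()
def cl(c,u0,v0,w,h,sc,fn):
    im=cv2.cvtColor(c["color"],cv2.COLOR_RGB2BGR)
    im=cv2.bilateralFilter(im,5,12,2)
    im=im[v0:v0+h,u0:u0+w].astype(float).mean(2)
    m=np.median(im); im=np.clip((im-m)*5+128,0,255).astype(np.uint8)
    im=cv2.resize(im,None,fx=sc,fy=sc,interpolation=cv2.INTER_CUBIC); cv2.imwrite(fn,im)
cl(t,115,190,60,45,13,"pics/d1.png")
cl(s,165,145,50,40,15,"pics/d2.png")
E
```

```text
(no output)
```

View pics/d1.png

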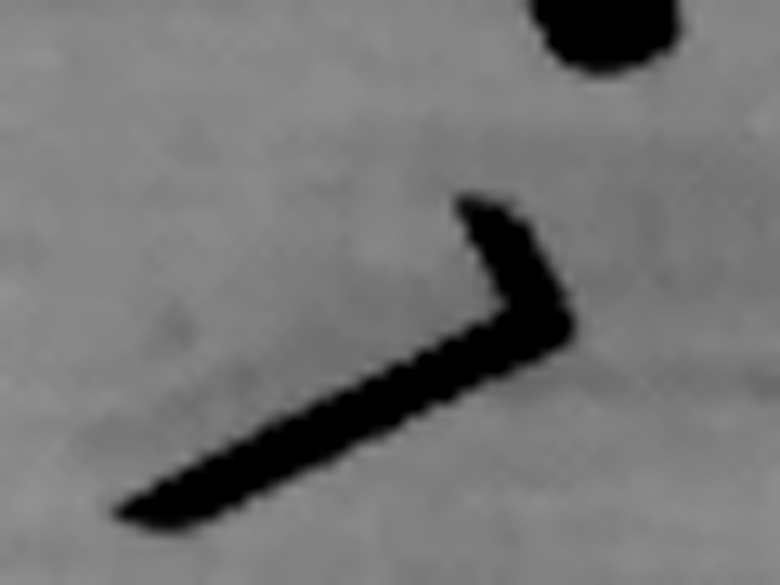

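View pics/d2.png

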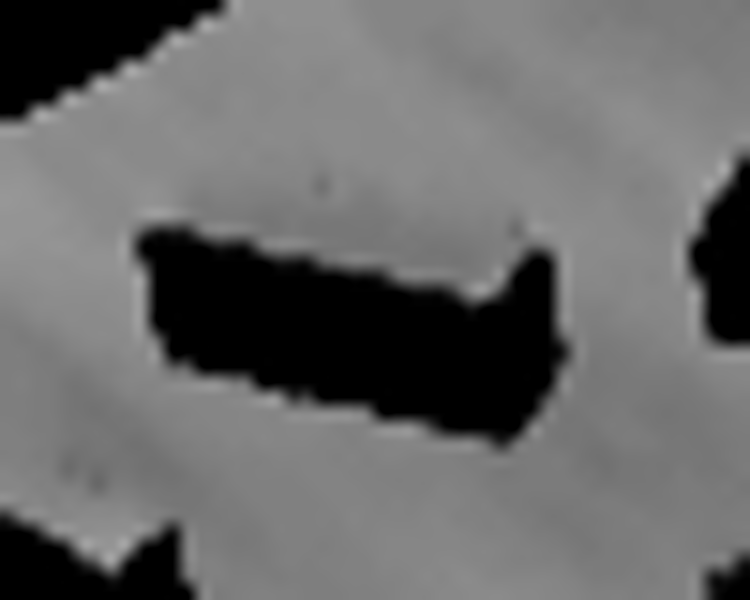

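```bash
cat > fit.py <<'E'
from h import *
from scipy.optimize import least_squares
t,s=load()
def nat(p,k,off): return (np.array(p)+.5)/k-.5+np.array(off)
def fit(obs,x0):
    def res(q,full=False):
        c,sn=np.cos(q[2]),np.sin(q[2]); o=[]
        for cam,uv,P in obs:
            w=[q[0]+c*P[0]-sn*P[1],q[1]+sn*P[0]+c*P[1],P[2]]
            o.append(proj(cam,w)-uv)
        return np.array(o) if full else np.ravel(o)
    f=least_squares(res,x0,loss='soft_l1'); return f.x,res(f.x,True)
A=lambda p:nat(p,13,(115,190)); B=lambda p:nat(p,15,(165,145))
# blank: corners labelled: L=+y end, N = near robot (-x side) 
h=.045
Lx,Ly=.015,.05
obs=[(t,A((112,513)),(-Lx,Ly,h)),(t,A((508,312)),(-Lx,-Ly,h)),(t,A((455,200)),(Lx,-Ly,h)),
(t,A((190,530)),(-Lx,Ly,0)),(t,A((575,330)),(-Lx,-Ly,0)),(t,A((520,210)),(Lx,-Ly,0)),
(s,B((138,232)),(-Lx,Ly,h)),(s,B((485,300)),(-Lx,-Ly,h)),(s,B((545,245)),(Lx,-Ly,h)),
(s,B((165,360)),(-Lx,Ly,0)),(s,B((505,445)),(-Lx,-Ly,0)),(s,B((565,350)),(Lx,-Ly,0))]
p=unproj(t,*A((300,380)),.045)
for yaw in(0.4,-.4):
    q,e=fit(obs,[p[0],p[1],yaw]); print("blank",q.round(4),np.degrees(q[2]),e.round(1).tolist())
D=lambda p:nat(p,5,(180,135)); E=lambda p:nat(p,5,(200,150))
ob=[(t,D((82,36)),(.098,.27,.01)),(t,D((30,405)),(-.137,.27,.01)),(t,D((750,480)),(-.137,-.17,.01)),(t,D((777,105)),(.098,-.17,.01)),(t,D((492,222)),(0,0,.026)),
(s,E((64,170)),(-.137,.27,.01)),(s,E((303,37)),(.098,.27,.01)),(s,E((704,370)),(.098,-.17,.01)),(s,E((445,540)),(-.137,-.17,.01))]
q,e=fit(ob,[.55,0,-.1]); print("bevel",q.round(4),np.degrees(q[2]),e.round(1).tolist())
c,sn=np.cos(q[2]),np.sin(q[2]); R=np.array([[c,-sn],[sn,c]])
def tob(w): return R.T@(w[:2]-q[:2])
print("knob",tob(unproj(t,*D((678,203)),.12)), "tri", unproj(t,*D((678,203)),.12))
for n,uv,z in [("tipmid",(100,323),.026),("slot out",(190,299),.026),("slot in",(395,247),.026),("hubc",(492,222),.026),("standoff top",(510,362),.056),("collet",(712,135),.062)]:
    b=tob(unproj(t,*D(uv),z)); print(n,b.round(4),"ang",np.arctan2(-b[0],b[1]).round(3))
for n,a,z in [("face L",(313,198),.042),("face R",(408,206),.042),("faceL0",(318,204),.01)]:
    print(n,tob(unproj(t,*D(a),z)).round(4))
for n,a,z in [("sL",(343,178),.042),("sR",(403,213),.042),("sLb",(345,205),.01),("sRb",(403,230),.01),("tip",(145,155),.026)]:
    print(n,tob(unproj(s,*E(a),z)).round(4))
E
python3 fit.py
```

```text
blank [0.4408 0.3293 0.4957] 28.40174281957892 [[0.1, 0.1], [0.7, -0.2], [0.5, -0.6], [-0.4, -0.3], [-0.3, -0.1], [-0.2, 0.5], [-0.2, -0.0], [0.3, 0.6], [-0.5, -0.7], [-0.2, 0.0], [0.3, -0.5], [-0.5, 0.9]]
blank [0.4408 0.3293 0.4957] 28.40174297481445 [[0.1, 0.1], [0.7, -0.2], [0.5, -0.6], [-0.4, -0.3], [-0.3, -0.1], [-0.2, 0.5], [-0.2, -0.0], [0.3, 0.6], [-0.5, -0.7], [-0.2, 0.0], [0.3, -0.5], [-0.5, 0.9]]
bevel [ 0.5618 -0.0864 -0.0891] -5.105478101868895 [[-0.9, -0.6], [-0.6, -0.0], [0.9, 0.2], [0.7, -0.5], [0.4, 0.4], [-1.0, -0.6], [0.2, -0.1], [0.2, -0.8], [-0.3, 1.0]]
knob [ 0.00202564 -0.09504114] tri [ 0.55539439 -0.18121424  0.12      ]
tipmid [-0.0848  0.2295] ang 0.354
slot out [-0.0647  0.1775] ang 0.35
slot in [-0.0204  0.0581] ang 0.337
hubc [0.001  0.0014] ang -0.607
standoff top [-0.0867 -0.0153] ang 1.746
collet [ 0.0584 -0.1206] ang -2.69
face L [0.0012 0.1097]
face R [0.0021 0.0528]
faceL0 [0.0046 0.1082]
sL [0.001  0.1011]
sR [0.0119 0.0469]
sLb [0.0047 0.1033]
sRb [0.0213 0.057 ]
tip [-0.0879  0.2253]
```

step_arm(
  commands=[
    {"x":20,"y":-45,"z":0,"wz":0.1,"hand":1},
    {"x":40,"y":-90,"z":0,"wz":0.2,"hand":1},
    {"x":60,"y":-130,"z":0,"wz":0.3,"hand":1},
    {"x":80,"y":-170,"z":0,"wz":0.3,"hand":1},
    {"x":100,"y":-215,"z":-10,"wz":0.3,"hand":1},
    {"x":120,"y":-260,"z":-20,"wz":0.3,"hand":1},
    {"x":140,"y":-300,"z":-30,"wz":0.3,"hand":1},
    {"x":160,"y":-340,"z":-40,"wz":0.3,"hand":1},
    {"x":180,"y":-380,"z":-50,"wz":0.3,"hand":1},
    {"x":200,"y":-420,"z":-60,"wz":0.3,"hand":1},
  ],
)

```text
schema error: expected keys x, y, z, wx, wy, wz, hand
```

```bash
python3 -c "
from workcell import r
print(r.sense())"
```

```text
{'t': 0.2, 'joints': array([ 1.21209717e+00,  2.64466652e-01,  1.60484311e+00, -8.17091721e-06,
        1.27368256e+00, -3.69193461e-02]), 'dq': array([ 0.00106801, -0.00343139, -0.00504126, -0.00060858,  0.00098631,
        0.00068002]), 'tau': array([-4.85766432e-04, -5.02166569e+01, -3.56980097e+01,  7.27841165e-02,
        2.58359488e-02, -8.98738858e-05]), 'ee_pos': array([0.21334175, 0.63995652, 0.24886779]), 'tool_rot': array([ 3.91206464e-04,  8.11249839e-01,  5.84699246e-01, -5.80290674e-04]), 'force': array([ 0.33408048,  0.44367474, -0.77292543]), 'wrist_torque': array([-0.03962676, -0.02564239,  0.03701058]), 'opening': 0.0881477622069536}
```

step_arm(
  commands=[
    {"x":20,"y":-45,"z":0,"wx":0,"wy":0,"wz":0.1,"hand":1},
    {"x":40,"y":-90,"z":0,"wx":0,"wy":0,"wz":0.2,"hand":1},
    {"x":60,"y":-130,"z":0,"wx":0,"wy":0,"wz":0.3,"hand":1},
    {"x":80,"y":-170,"z":0,"wx":0,"wy":0,"wz":0.3,"hand":1},
    {"x":100,"y":-215,"z":-10,"wx":0,"wy":0,"wz":0.3,"hand":1},
    {"x":120,"y":-260,"z":-20,"wx":0,"wy":0,"wz":0.3,"hand":1},
    {"x":140,"y":-300,"z":-30,"wx":0,"wy":0,"wz":0.3,"hand":1},
    {"x":160,"y":-340,"z":-40,"wx":0,"wy":0,"wz":0.3,"hand":1},
    {"x":180,"y":-380,"z":-50,"wx":0,"wy":0,"wz":0.3,"hand":1},
    {"x":200,"y":-420,"z":-60,"wx":0,"wy":0,"wz":0.3,"hand":1},
  ],
)

```text
t: 1.2
ee_pos: [0.4138, 0.2182, 0.1887]
tool_rot: [0.001, 0.715, 0.699, -0.0]
force: [0.8, 0.4, 0.3]
opening: 0.0102
```

step_arm(
  commands=[
    {"x":20,"y":-40,"z":-20,"wx":0,"wy":0,"wz":0,"hand":1},
    {"x":40,"y":-80,"z":-40,"wx":0,"wy":0,"wz":0,"hand":1},
    {"x":60,"y":-120,"z":-60,"wx":0,"wy":0,"wz":0,"hand":1},
    {"x":61,"y":-148,"z":-90,"wx":0,"wy":0,"wz":0,"hand":1},
    {"x":61,"y":-148,"z":-120,"wx":0,"wy":0,"wz":0,"hand":1},
    {"x":61,"y":-148,"z":-145,"wx":0,"wy":0,"wz":0,"hand":1},
    {"x":61,"y":-148,"z":-145,"wx":0,"wy":0,"wz":0,"hand":1},
  ],
)

```text
t: 1.9
ee_pos: [0.4712, 0.0694, 0.0402]
tool_rot: [-0.002, 0.715, 0.699, -0.003]
force: [-0.6, -0.5, -0.4]
opening: 0.0003
```

```bash
python3 - <<'E'
from workcell import r
from h import *
t=cap(r,"top");s=cap(r,"side")
crop(t,180,135,160,100,5,"pics/e1.png"); crop(s,200,130,160,110,5,"pics/e2.png")
print(r.sense())
E
```

```text
{'t': 2.0, 'joints': array([ 9.58169211e-02,  1.28613695e-01,  2.19160937e+00, -1.58807843e-03,
        8.22232967e-01, -1.45234805e+00]), 'dq': array([ 6.68405562e-03, -2.67382715e-02, -2.89052216e-02, -1.26473552e-03,
       -1.40806870e-03, -1.01001765e-05]), 'tau': array([-2.10538446e-01, -3.30799055e+01, -2.60316181e+01, -1.78559002e-02,
        1.47438627e-01,  1.68915113e-05]), 'ee_pos': array([0.47439207, 0.07022426, 0.04356634]), 'tool_rot': array([ 1.81956968e-04,  7.14684485e-01,  6.99446612e-01, -7.01019732e-04]), 'force': array([ 0.14422079, -0.8397487 ,  0.89552924]), 'wrist_torque': array([ 0.05794828,  0.00525638, -0.08097521]), 'opening': 0.000664563983815663}
```

View pics/e2.png

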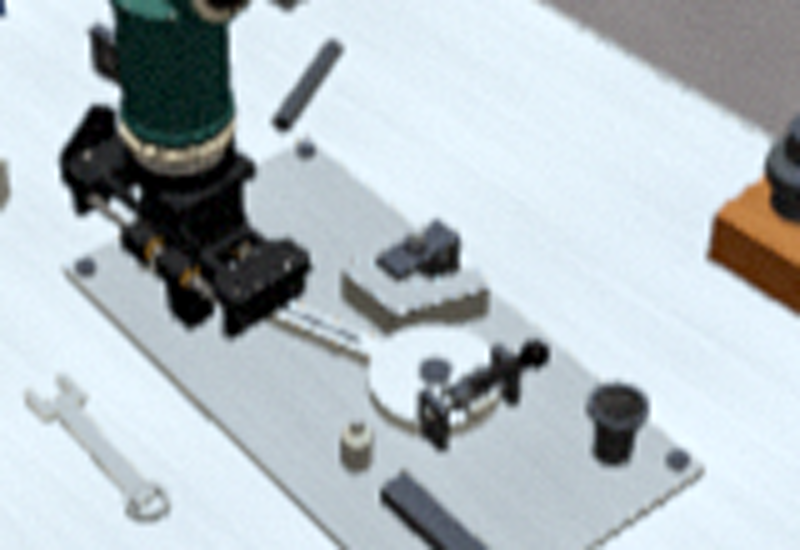

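View pics/e1.png

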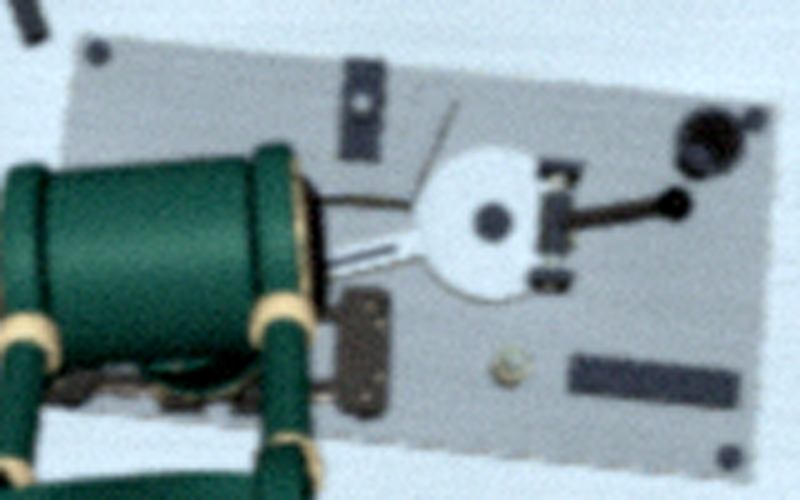

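step_arm(
  commands=[
    {"x":0,"y":0,"z":-10,"wx":0,"wy":0,"wz":0,"hand":1},
    {"x":0,"y":0,"z":-18,"wx":0,"wy":0,"wz":0,"hand":1},
    {"x":0,"y":0,"z":-18,"wx":0,"wy":0,"wz":0,"hand":1},
    {"x":5,"y":2,"z":-18,"wx":0,"wy":0,"wz":0,"hand":1},
    {"x":9,"y":4,"z":-18,"wx":0,"wy":0,"wz":0,"hand":1},
    {"x":13,"y":4,"z":-18,"wx":0,"wy":0,"wz":0,"hand":1},
    {"x":17,"y":4,"z":-18,"wx":0,"wy":0,"wz":0,"hand":1},
  ],
)

```text
t: 2.7
ee_pos: [0.4922, 0.0744, 0.0259]
tool_rot: [0.0, 0.715, 0.7, -0.0]
force: [-0.1, 0.4, 0.1]
opening: 0.001
```

step_arm(
  commands=[
    {"x":5,"y":1,"z":-1,"wx":0,"wy":0,"wz":0,"hand":1},
    {"x":10,"y":2,"z":-1,"wx":0,"wy":0,"wz":0,"hand":1},
    {"x":15,"y":3,"z":-1,"wx":0,"wy":0,"wz":0,"hand":1},
    {"x":20,"y":4,"z":-1,"wx":0,"wy":0,"wz":0,"hand":1},
    {"x":25,"y":5,"z":-1,"wx":0,"wy":0,"wz":0,"hand":1},
    {"x":30,"y":5,"z":-1,"wx":0,"wy":0,"wz":0,"hand":1},
    {"x":33,"y":5,"z":-1,"wx":0,"wy":0,"wz":0,"hand":1},
    {"x":36,"y":5,"z":-1,"wx":0,"wy":0,"wz":0,"hand":1},
    {"x":38,"y":5,"z":-1,"wx":0,"wy":0,"wz":0,"hand":1},
    {"x":39,"y":5,"z":-1,"wx":0,"wy":0,"wz":0,"hand":1},
  ],
)

```text
t: 3.7
ee_pos: [0.5314, 0.0794, 0.0249]
tool_rot: [0.0, 0.715, 0.7, -0.0]
force: [-1.6, 0.8, 0.7]
opening: 0.0008
```

```bash
python3 - <<'E'
from workcell import r
from h import *
t=cap(r,"top");s=cap(r,"side")
crop(t,180,135,160,100,5,"pics/f1.png"); crop(s,200,130,160,110,5,"pics/f2.png")
print(r.sense()["force"])
E
```

```text
[ 0.4659831   0.70347363 -0.88904493]
```

View pics/f2.png

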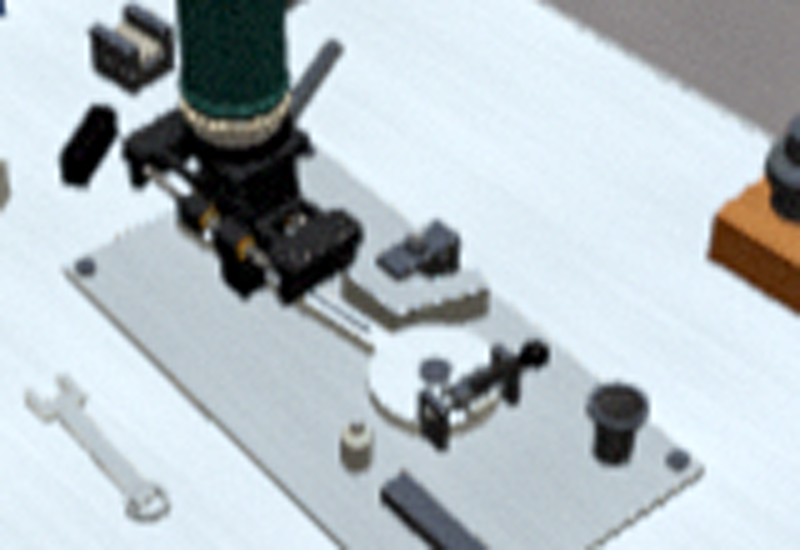

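View pics/f1.png

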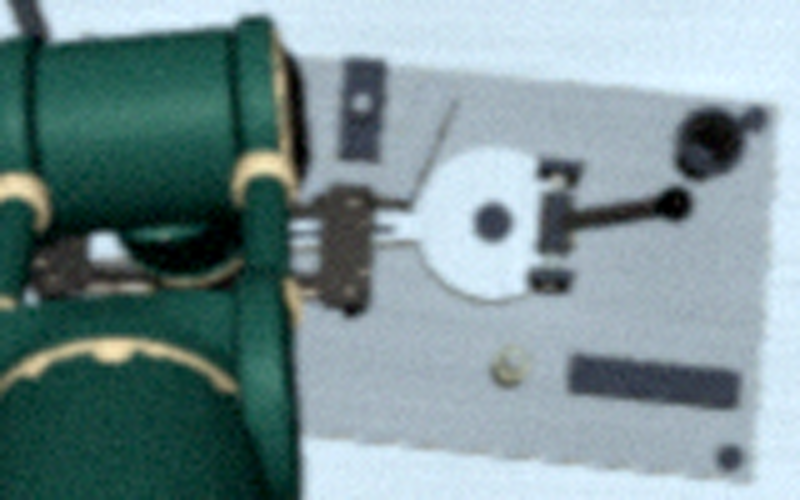

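step_arm(
  commands=[
    {"x":2,"y":0,"z":0,"wx":0,"wy":0,"wz":0,"hand":1},
    {"x":4,"y":0,"z":0,"wx":0,"wy":0,"wz":0,"hand":1},
    {"x":5,"y":0,"z":0,"wx":0,"wy":0,"wz":0,"hand":1},
    {"x":6,"y":0,"z":0,"wx":0,"wy":0,"wz":0,"hand":1},
  ],
)

```text
t: 4.2
ee_pos: [0.5375, 0.0793, 0.025]
tool_rot: [0.001, 0.715, 0.7, -0.0]
force: [-0.6, 1.3, -0.1]
opening: 0.0003
```

step_arm(
  commands=[
    {"x":1,"y":0,"z":0,"wx":0,"wy":0,"wz":0,"hand":1},
    {"x":2,"y":0,"z":0,"wx":0,"wy":0,"wz":0,"hand":1},
  ],
)

```text
t: 4.4
ee_pos: [0.5396, 0.0794, 0.025]
tool_rot: [0.001, 0.715, 0.7, -0.0]
force: [-1.9, 0.5, -0.8]
opening: 0.0004
```

step_arm(
  commands=[
    {"x":1,"y":0,"z":0,"wx":0,"wy":0,"wz":0,"hand":1},
    {"x":2,"y":0,"z":0,"wx":0,"wy":0,"wz":0,"hand":1},
  ],
)

```text
t: 4.6
ee_pos: [0.5417, 0.0794, 0.025]
tool_rot: [0.001, 0.715, 0.7, -0.0]
force: [-1.0, 1.3, -0.2]
opening: 0.0002
```

step_arm(
  commands=[
    {"x":1,"y":0,"z":0,"wx":0,"wy":0,"wz":0,"hand":1},
    {"x":1,"y":0,"z":0,"wx":0,"wy":0,"wz":0,"hand":1},
  ],
)

```text
t: 4.8
ee_pos: [0.543, 0.0794, 0.025]
tool_rot: [0.001, 0.715, 0.7, -0.0]
force: [-0.4, 1.5, 0.6]
opening: 0.0004
```

step_arm(
  commands=[
    {"x":1,"y":0,"z":0,"wx":0,"wy":0,"wz":0,"hand":1},
    {"x":1,"y":0,"z":0,"wx":0,"wy":0,"wz":0,"hand":1},
  ],
)

```text
t: 5.0
ee_pos: [0.5442, 0.0793, 0.0251]
tool_rot: [0.001, 0.715, 0.7, -0.0]
force: [-0.6, 0.6, -0.9]
opening: 0.0004
```

```bash
python3 - <<'E'
from workcell import r
from h import *
for i in range(3):
  s=cap(r,"side"); print(r.sense()["force"].round(2),r.sense()["ee_pos"].round(4))
crop(s,230,140,80,60,10,"pics/g2.png")
E
```

```text
[ 0.11  0.02 -0.85] [0.5442 0.0793 0.025 ]
[ 0.27 -0.45 -0.78] [0.5442 0.0793 0.0251]
[-0.5   0.07 -0.48] [0.5442 0.0793 0.0251]
```

View pics/g2.png

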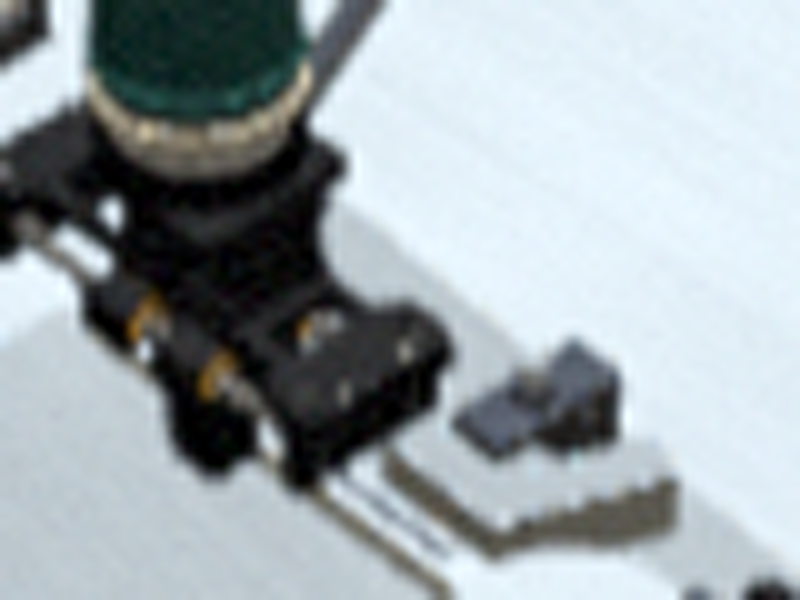

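step_arm(
  commands=[
    {"x":1,"y":0,"z":0,"wx":0,"wy":0,"wz":0,"hand":1},
    {"x":1,"y":0,"z":0,"wx":0,"wy":0,"wz":0,"hand":1},
  ],
)

```text
t: 5.35
ee_pos: [0.5453, 0.0793, 0.0251]
tool_rot: [0.001, 0.715, 0.7, -0.0]
force: [-1.0, -0.4, 0.4]
opening: 0.0003
```

step_arm(
  commands=[
    {"x":1,"y":0,"z":0,"wx":0,"wy":0,"wz":0,"hand":1},
    {"x":1,"y":0,"z":0,"wx":0,"wy":0,"wz":0,"hand":1},
  ],
)

```text
t: 5.55
ee_pos: [0.5464, 0.0793, 0.0251]
tool_rot: [0.001, 0.715, 0.7, 0.0]
force: [-0.5, 0.3, -0.8]
opening: 0.0006
```

step_arm(
  commands=[
    {"x":1,"y":0,"z":0,"wx":0,"wy":0,"wz":0,"hand":1},
    {"x":1,"y":0,"z":0,"wx":0,"wy":0,"wz":0,"hand":1},
  ],
)

```text
t: 5.75
ee_pos: [0.5476, 0.0793, 0.0251]
tool_rot: [0.001, 0.715, 0.7, 0.0]
force: [-0.4, 0.6, 0.1]
opening: 0.0004
```

step_arm(
  commands=[
    {"x":0.6,"y":0,"z":0,"wx":0,"wy":0,"wz":0,"hand":1},
    {"x":0.6,"y":0,"z":0,"wx":0,"wy":0,"wz":0,"hand":1},
  ],
)

```text
t: 5.95
ee_pos: [0.5482, 0.0793, 0.0251]
tool_rot: [0.001, 0.715, 0.7, 0.0]
force: [-0.5, 0.1, 0.3]
opening: 0.0004
```

step_arm(
  commands=[
    {"x":0.6,"y":0,"z":0,"wx":0,"wy":0,"wz":0,"hand":1},
    {"x":0.6,"y":0,"z":0,"wx":0,"wy":0,"wz":0,"hand":1},
  ],
)

```text
t: 6.15
ee_pos: [0.5489, 0.0793, 0.0251]
tool_rot: [0.001, 0.715, 0.699, 0.0]
force: [-0.5, 1.4, 0.4]
opening: 0.0002
```

step_arm(
  commands=[
    {"x":0.6,"y":0,"z":0,"wx":0,"wy":0,"wz":0,"hand":1},
    {"x":0.6,"y":0,"z":0,"wx":0,"wy":0,"wz":0,"hand":1},
  ],
)

```text
t: 6.35
ee_pos: [0.5496, 0.0793, 0.0251]
tool_rot: [0.001, 0.715, 0.7, 0.0]
force: [-1.2, 1.6, 0.0]
opening: 0.0004
```

```bash
python3 - <<'E'
from workcell import r
from h import *
for i in range(3):
  s=cap(r,"side"); print(r.sense()["force"].round(2),r.sense()["ee_pos"].round(4))
crop(s,255,165,50,40,16,"pics/g3.png")
E
```

```text
[-0.56  1.11 -0.01] [0.5495 0.0793 0.0251]
[-0.7   1.77  0.09] [0.5495 0.0793 0.0251]
[-0.86  0.78  0.08] [0.5495 0.0793 0.0251]
```

View pics/g3.png

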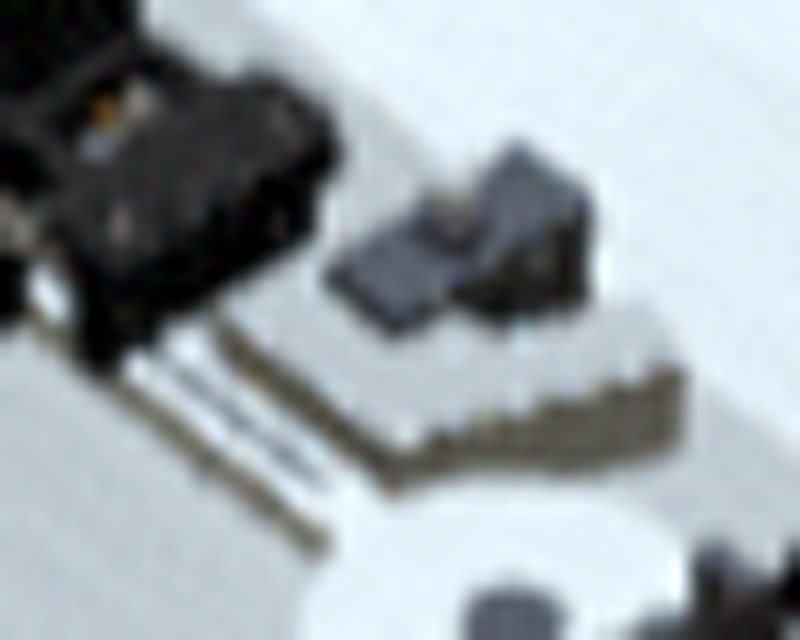

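step_arm(
  commands=[
    {"x":0.6,"y":0,"z":0,"wx":0,"wy":0,"wz":0,"hand":1},
    {"x":0.6,"y":0,"z":0,"wx":0,"wy":0,"wz":0,"hand":1},
  ],
)

```text
t: 6.7
ee_pos: [0.5502, 0.0793, 0.0251]
tool_rot: [0.001, 0.715, 0.699, 0.0]
force: [-0.5, 0.7, 0.2]
opening: 0.0002
```

step_arm(
  commands=[
    {"x":0.6,"y":0,"z":0,"wx":0,"wy":0,"wz":0,"hand":1},
    {"x":0.6,"y":0,"z":0,"wx":0,"wy":0,"wz":0,"hand":1},
  ],
)

```text
t: 6.9
ee_pos: [0.5509, 0.0793, 0.0251]
tool_rot: [0.001, 0.715, 0.699, 0.0]
force: [-1.8, 1.5, -0.4]
opening: 0.0004
```

step_arm(
  commands=[
    {"x":0.6,"y":0,"z":0,"wx":0,"wy":0,"wz":0,"hand":1},
    {"x":0.6,"y":0,"z":0,"wx":0,"wy":0,"wz":0,"hand":1},
  ],
)

```text
t: 7.1
ee_pos: [0.5516, 0.0793, 0.0251]
tool_rot: [0.001, 0.715, 0.699, 0.0]
force: [-1.1, 1.0, -0.3]
opening: 0.0004
```

step_arm(
  commands=[
    {"x":0.6,"y":0,"z":0,"wx":0,"wy":0,"wz":0,"hand":1},
    {"x":0.6,"y":0,"z":0,"wx":0,"wy":0,"wz":0,"hand":1},
  ],
)

```text
t: 7.3
ee_pos: [0.5523, 0.0793, 0.0251]
tool_rot: [0.001, 0.715, 0.699, 0.0]
force: [-0.8, 0.5, -1.1]
opening: 0.0004
```

step_arm(
  commands=[
    {"x":0.6,"y":0,"z":0,"wx":0,"wy":0,"wz":0,"hand":1},
    {"x":0.6,"y":0,"z":0,"wx":0,"wy":0,"wz":0,"hand":1},
  ],
)

```text
t: 7.5
ee_pos: [0.5524, 0.0794, 0.025]
tool_rot: [0.001, 0.715, 0.699, -0.0]
force: [-3.4, 0.6, 2.2]
opening: 0.0002
```

```bash
python3 - <<'E'
from workcell import r
from h import *
for i in range(3):
  s=cap(r,"side"); print(r.sense()["force"].round(2),r.sense()["ee_pos"].round(4))
crop(s,255,165,50,40,16,"pics/g4.png")
E
```

```text
[-3.76  0.47  3.28] [0.5524 0.0793 0.025 ]
[-3.85  2.02  2.04] [0.5523 0.0793 0.025 ]
[-3.37  1.03  3.16] [0.5524 0.0793 0.025 ]
```

View pics/g4.png

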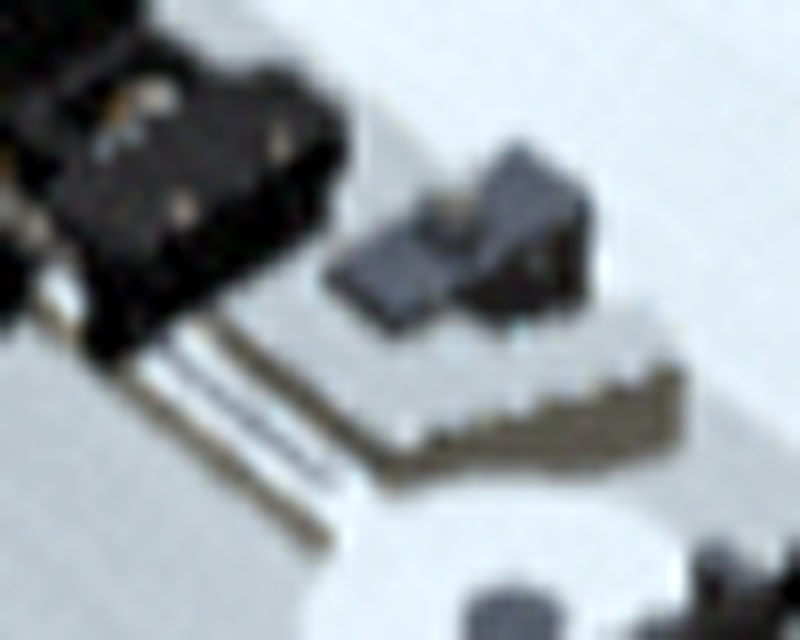

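step_arm(
  commands=[
    {"x":0.7,"y":0,"z":0,"wx":0,"wy":0,"wz":0,"hand":1},
    {"x":0.7,"y":0,"z":0,"wx":0,"wy":0,"wz":0,"hand":1},
    {"x":0.7,"y":0,"z":0,"wx":0,"wy":0,"wz":0,"hand":1},
    {"x":0.7,"y":0,"z":0,"wx":0,"wy":0,"wz":0,"hand":1},
  ],
)

```text
t: 8.05
ee_pos: [0.5524, 0.0793, 0.025]
tool_rot: [0.0, 0.715, 0.699, -0.001]
force: [-4.9, 1.1, 4.8]
opening: 0.0006
```

```bash
python3 - <<'E'
from workcell import r
from h import *
for i in range(2):
  s=cap(r,"top"); print(r.sense()["force"].round(2),r.sense()["ee_pos"].round(4),r.sense()["wrist_torque"])
crop(s,180,135,160,100,5,"pics/g5.png")
E
```

```text
[-5.38  0.34  3.83] [0.5524 0.0793 0.025 ] [ 0.1528086   0.7341875  -0.05265267]
[-4.84  0.48  3.65] [0.5524 0.0793 0.025 ] [ 0.11349471  0.77825764 -0.13715649]
```

View pics/g5.png

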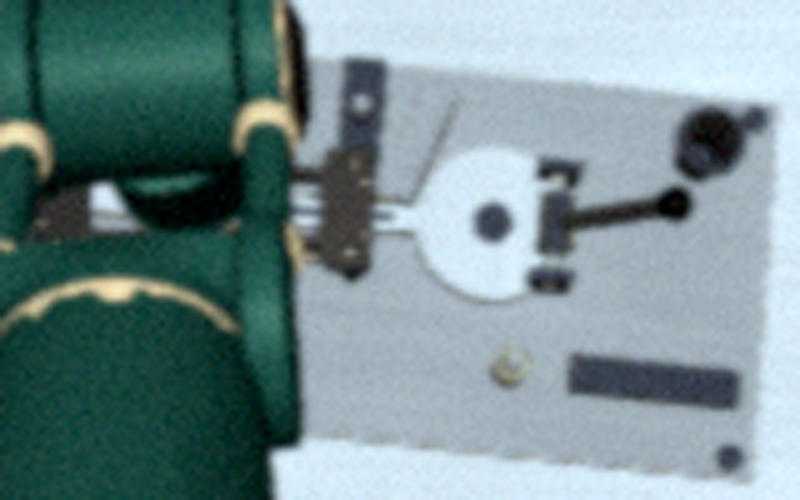

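step_arm(
  commands=[
    {"x":-4,"y":0,"z":0,"wx":0,"wy":0,"wz":0,"hand":1},
    {"x":-14,"y":0,"z":0,"wx":0,"wy":0,"wz":0,"hand":1},
    {"x":-30,"y":0,"z":10,"wx":0,"wy":0,"wz":0,"hand":1},
    {"x":-30,"y":0,"z":50,"wx":0,"wy":0,"wz":0,"hand":1},
    {"x":-30,"y":0,"z":100,"wx":0,"wy":0,"wz":0.1,"hand":1},
    {"x":-40,"y":40,"z":140,"wx":0,"wy":0,"wz":0.1,"hand":1},
    {"x":-80,"y":70,"z":170,"wx":0,"wy":0,"wz":0.1,"hand":1},
    {"x":-110,"y":100,"z":170,"wx":0,"wy":0,"wz":0.1,"hand":1},
    {"x":-110,"y":140,"z":170,"wx":0,"wy":0,"wz":0.1,"hand":1},
    {"x":-110,"y":180,"z":170,"wx":0,"wy":0,"wz":0.1,"hand":1},
  ],
)

```text
t: 9.15
ee_pos: [0.4415, 0.2607, 0.1962]
tool_rot: [0.001, 0.679, 0.734, 0.001]
force: [0.5, -0.2, -0.6]
opening: 0.0007
```

```bash
python3 - <<'E'
from workcell import r
from h import *
t=cap(r,"top");s=cap(r,"side")
np.savez("cam2.npz",tK=t["K"],tV=t["view"],tc=t["color"],sK=s["K"],sV=s["view"],sc=s["color"])
crop(t,190,150,100,60,8,"pics/i1.png"); crop(s,215,160,100,70,8,"pics/i2.png")
E
```

```text
(no output)
```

View pics/i2.png

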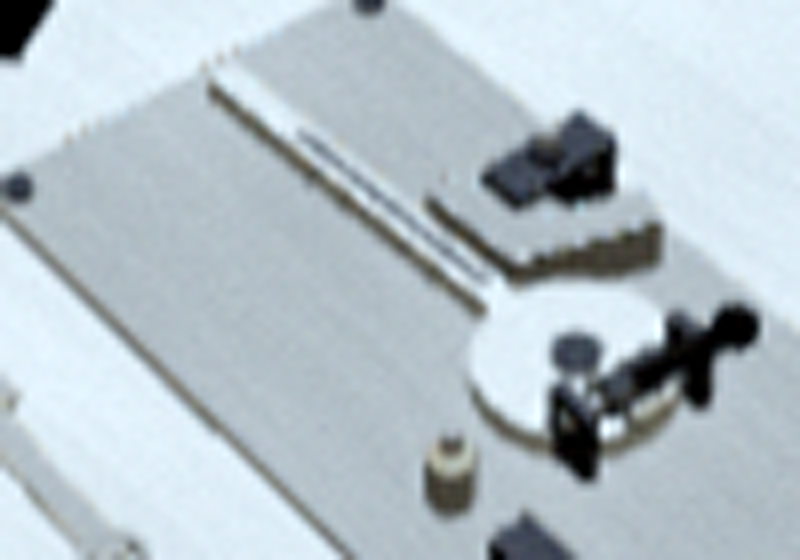

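View pics/i1.png

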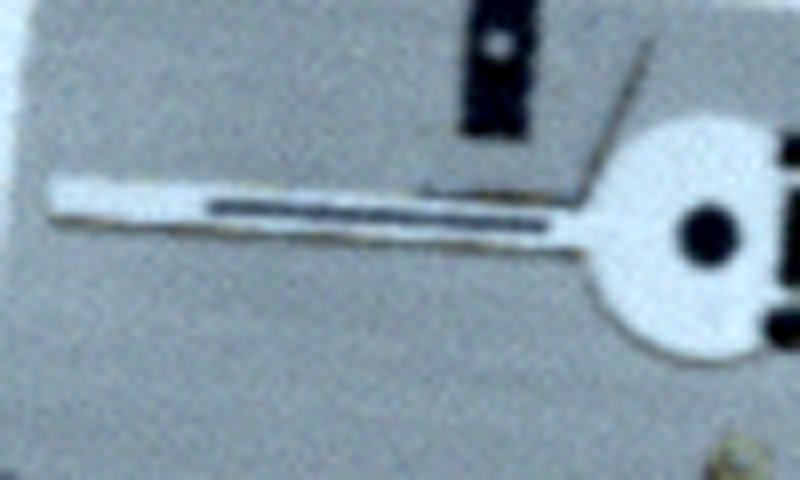

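```bash
python3 - <<'E'
from h import *
d=np.load("cam2.npz"); t=dict(K=d["tK"],view=d["tV"]); s=dict(K=d["sK"],view=d["sV"])
n=lambda p,o:(np.array(p)+.5)/8-.5+np.array(o)
for p in [(52,200),(215,207),(548,226),(708,237)]: print(unproj(t,*n(p,(190,150)),.026).round(4))
for p in [(220,77),(300,133),(485,278),(576,353)]: print("s",unproj(s,*n(p,(215,160)),.026).round(4))
# knob from both views
from scipy.optimize import least_squares
tk=(np.array((678,203))+.5)/5-.5+np.array((180,135)); sk=n((738,327),(215,160))
f=least_squares(lambda P:np.r_[proj(t,P)-tk,proj(s,P)-sk],[.55,-.18,.12]); print("knob",f.x,f.fun)
E
```

```text
[0.5733 0.1636 0.026 ]
[0.5714 0.1016 0.026 ]
[ 0.5657 -0.0248  0.026 ]
[ 0.5623 -0.0853  0.026 ]
s [0.5719 0.1575 0.026 ]
s [0.573  0.1023 0.026 ]
s [ 0.5687 -0.025   0.026 ]
s [ 0.5652 -0.0851  0.026 ]
knob [ 0.55482205 -0.18073718  0.12383357] [ 0.06583877 -0.09722281 -0.13201865  0.0425352 ]
```

step_arm(
  commands=[
    {"x":10,"y":-40,"z":10,"wx":0,"wy":0,"wz":-0.14,"hand":1},
    {"x":20,"y":-80,"z":15,"wx":0,"wy":0,"wz":-0.28,"hand":1},
    {"x":30,"y":-120,"z":15,"wx":0,"wy":0,"wz":-0.42,"hand":1},
    {"x":45,"y":-160,"z":15,"wx":0,"wy":0,"wz":-0.56,"hand":1},
    {"x":60,"y":-200,"z":15,"wx":0,"wy":0,"wz":-0.7,"hand":1},
    {"x":75,"y":-240,"z":15,"wx":0,"wy":0,"wz":-0.84,"hand":1},
    {"x":85,"y":-280,"z":15,"wx":0,"wy":0,"wz":-0.98,"hand":1},
    {"x":95,"y":-320,"z":15,"wx":0,"wy":0,"wz":-1.12,"hand":1},
    {"x":105,"y":-360,"z":15,"wx":0,"wy":0,"wz":-1.26,"hand":1},
    {"x":115,"y":-400,"z":15,"wx":0,"wy":0,"wz":-1.4,"hand":1},
  ],
)

```text
t: 10.25
ee_pos: [0.5567, -0.1395, 0.2106]
tool_rot: [0.002, 0.992, 0.123, 0.001]
force: [0.9, 0.2, -0.4]
opening: 0.0004
```

step_arm(
  commands=[
    {"x":5,"y":-20,"z":0,"wx":0,"wy":0,"wz":-0.14,"hand":1},
    {"x":5,"y":-25,"z":0,"wx":0,"wy":0,"wz":-0.28,"hand":1},
    {"x":5,"y":-25,"z":0,"wx":0,"wy":0,"wz":-0.36,"hand":1},
    {"x":5,"y":-25,"z":0,"wx":0,"wy":0,"wz":-0.36,"hand":1},
  ],
)

```text
t: 10.65
ee_pos: [0.561, -0.1657, 0.2102]
tool_rot: [0.002, 0.998, -0.057, 0.0]
force: [0.0, 0.1, 0.4]
opening: 0.0004
```

step_arm(
  commands=[
    {"x":-5,"y":6,"z":-30,"wx":0,"wy":0,"wz":0,"hand":1},
    {"x":-5,"y":6,"z":-60,"wx":0,"wy":0,"wz":0,"hand":1},
    {"x":-5,"y":6,"z":-72,"wx":0,"wy":0,"wz":0,"hand":1},
    {"x":-5,"y":6,"z":-72,"wx":0,"wy":0,"wz":0,"hand":1},
  ],
)

```text
t: 11.05
ee_pos: [0.554, -0.1592, 0.1359]
tool_rot: [0.001, 0.998, -0.057, -0.002]
force: [-0.9, -0.6, 1.0]
opening: 0.0004
```

```bash
python3 - <<'E'
from workcell import r
from h import *
s=cap(r,"side");crop(s,265,140,80,60,10,"pics/j2.png");print(r.sense()["ee_pos"],r.sense()["force"])
E
```

```text
[ 0.55535206 -0.15964844  0.13765306] [-0.55672476  0.87845278  0.41679621]
```

View pics/j2.png

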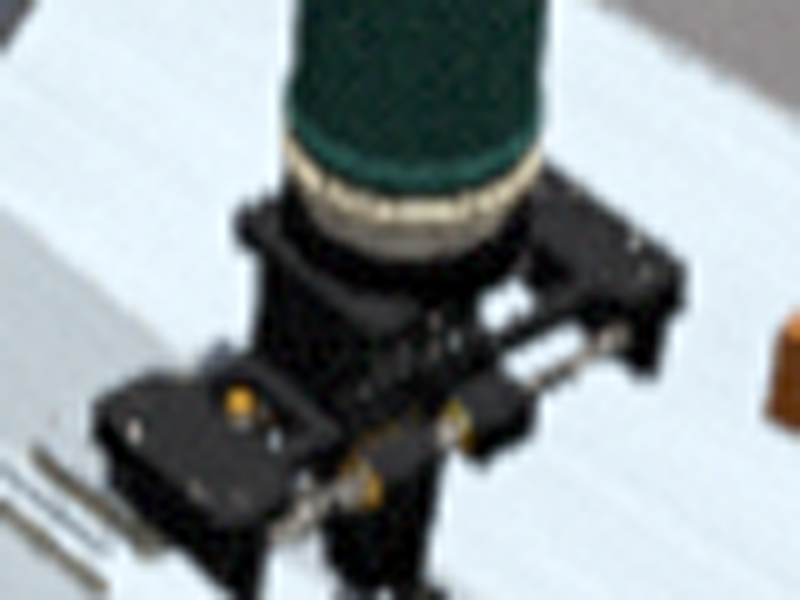

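step_arm(
  commands=[
    {"x":0,"y":0,"z":-6,"wx":0,"wy":0,"wz":0,"hand":1},
    {"x":0,"y":0,"z":-12,"wx":0,"wy":0,"wz":0,"hand":1},
    {"x":0,"y":-1,"z":-18,"wx":0,"wy":0,"wz":0,"hand":1},
    {"x":0,"y":-3,"z":-23,"wx":0,"wy":0,"wz":0,"hand":1},
    {"x":0,"y":-5,"z":-28,"wx":0,"wy":0,"wz":0,"hand":1},
  ],
)

```text
t: 11.6
ee_pos: [0.5561, -0.165, 0.1102]
tool_rot: [0.002, 0.998, -0.057, 0.001]
force: [0.9, 1.3, 4.9]
opening: 0.0003
```

step_arm(
  commands=[
    {"x":0,"y":-2,"z":-6,"wx":0,"wy":0,"wz":0,"hand":1},
    {"x":0,"y":-4,"z":-12,"wx":0,"wy":0,"wz":0,"hand":1},
    {"x":0,"y":-6,"z":-18,"wx":0,"wy":0,"wz":0,"hand":1},
    {"x":0,"y":-8,"z":-24,"wx":0,"wy":0,"wz":0,"hand":1},
  ],
)

```text
t: 12.0
ee_pos: [0.557, -0.1745, 0.0878]
tool_rot: [0.003, 0.998, -0.056, 0.001]
force: [-4.0, -1.7, 15.6]
opening: 0.0004
```

step_arm(
  commands=[
    {"x":-1,"y":0,"z":-5,"wx":0,"wy":0,"wz":0,"hand":1},
    {"x":-1,"y":0,"z":-10,"wx":0,"wy":0,"wz":0,"hand":1},
    {"x":-1,"y":0,"z":-15,"wx":0,"wy":0,"wz":0,"hand":1},
    {"x":-1,"y":0,"z":-19,"wx":0,"wy":0,"wz":0,"hand":1},
  ],
)

```text
t: 12.4
ee_pos: [0.5578, -0.177, 0.0707]
tool_rot: [0.005, 0.998, -0.056, 0.004]
force: [-0.1, -5.6, 10.3]
opening: 0.0005
```

```bash
python3 - <<'E'
from workcell import r
from h import *
s=cap(r,"side");crop(s,245,155,100,75,8,"pics/k2.png");print(r.sense()["ee_pos"],r.sense()["force"])
E
```

```text
[ 0.55763851 -0.17686798  0.06984723] [ 0.51405363 -4.39001635  8.20118382]
```

View pics/k2.png

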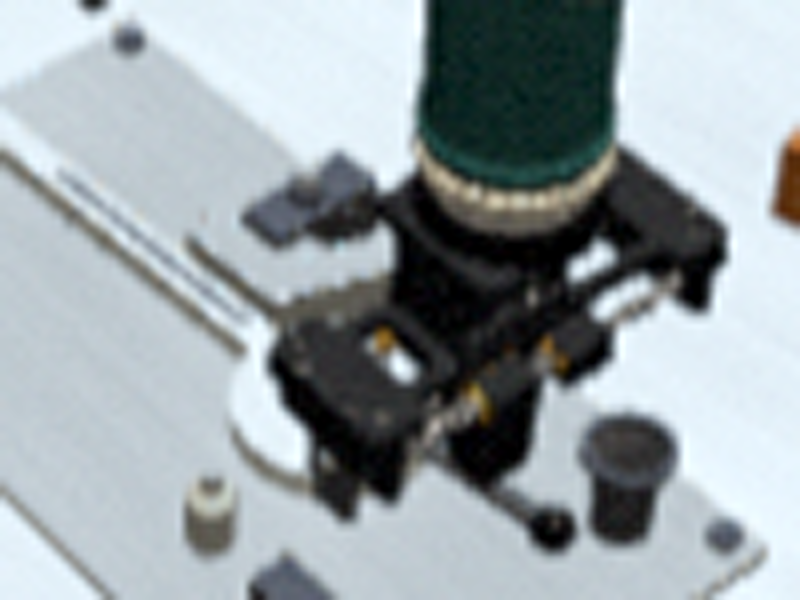

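step_arm(
  commands=[
    {"x":0,"y":0,"z":-4,"wx":0,"wy":0,"wz":0,"hand":1},
    {"x":0,"y":0,"z":-7,"wx":0,"wy":0,"wz":0,"hand":1},
  ],
)

```text
t: 12.65
ee_pos: [0.5578, -0.1784, 0.0636]
tool_rot: [0.006, 0.998, -0.056, 0.004]
force: [-5.8, -0.8, 25.6]
opening: 0.0005
```

step_arm(
  commands=[
    {"x":0,"y":0,"z":-3,"wx":0,"wy":0,"wz":0,"hand":1},
    {"x":0,"y":0,"z":-4,"wx":0,"wy":0,"wz":0,"hand":1},
  ],
)

```text
t: 12.85
ee_pos: [0.558, -0.1787, 0.0633]
tool_rot: [0.006, 0.998, -0.056, 0.003]
force: [-11.9, 5.5, 34.1]
opening: 0.0004
```

step_arm(
  commands=[
    {"x":0,"y":0,"z":5,"wx":0,"wy":0,"wz":0,"hand":1},
    {"x":0,"y":0,"z":40,"wx":0,"wy":0,"wz":0,"hand":1},
    {"x":0,"y":0,"z":85,"wx":0,"wy":0,"wz":0.1,"hand":0.3},
    {"x":-20,"y":40,"z":120,"wx":0,"wy":0,"wz":0.2,"hand":0},
    {"x":-40,"y":80,"z":140,"wx":0,"wy":0,"wz":0.3,"hand":0},
    {"x":-60,"y":120,"z":140,"wx":0,"wy":0,"wz":0.4,"hand":0},
    {"x":-80,"y":165,"z":140,"wx":0,"wy":0,"wz":0.5,"hand":0},
    {"x":-90,"y":210,"z":140,"wx":0,"wy":0,"wz":0.6,"hand":0},
    {"x":-100,"y":255,"z":140,"wx":0,"wy":0,"wz":0.6,"hand":0},
    {"x":-110,"y":300,"z":140,"wx":0,"wy":0,"wz":0.6,"hand":0},
  ],
)

```text
t: 13.85
ee_pos: [0.4467, 0.1224, 0.2024]
tool_rot: [0.005, 0.97, 0.241, 0.004]
force: [0.4, 0.7, 0.6]
opening: 0.0622
```

step_arm(
  commands=[
    {"x":-2,"y":45,"z":0,"wx":0,"wy":0,"wz":0,"hand":0},
    {"x":-4,"y":90,"z":0,"wx":0,"wy":0,"wz":0,"hand":0},
    {"x":-6,"y":135,"z":0,"wx":0,"wy":0,"wz":0,"hand":0},
    {"x":-7,"y":180,"z":0,"wx":0,"wy":0,"wz":0,"hand":0},
    {"x":-7,"y":200,"z":0,"wx":0,"wy":0,"wz":0,"hand":0},
  ],
)

```text
t: 14.35
ee_pos: [0.4389, 0.3252, 0.2011]
tool_rot: [0.005, 0.97, 0.242, 0.004]
force: [0.8, -1.4, 0.0]
opening: 0.088
```

```bash
python3 - <<'E'
from workcell import r
from h import *
t=cap(r,"top");s=cap(r,"side")
np.savez("cam3.npz",tK=t["K"],tV=t["view"],tc=t["color"],sK=s["K"],sV=s["view"],sc=s["color"])
crop(t,190,150,130,75,6,"pics/l1.png"); crop(s,215,160,120,90,6,"pics/l2.png");print(r.sense())
E
```

```text
{'t': 14.45, 'joints': array([ 0.59793276,  0.05525916,  1.93670715, -0.01335749,  1.14640614,
        0.11267521]), 'dq': array([-0.04472514, -0.02804177,  0.03452145, -0.02550509,  0.02100578,
       -0.02677967]), 'tau': array([  1.10091101, -36.62584662, -34.70181584,   0.23872043,
        -0.16414926,   0.22572768]), 'ee_pos': array([0.43909359, 0.32434707, 0.20101428]), 'tool_rot': array([0.00515013, 0.97002848, 0.24290955, 0.00362829]), 'force': array([ 1.05393107, -0.92012128, -0.22309087]), 'wrist_torque': array([-0.06441475,  0.04461706,  0.00891531]), 'opening': 0.088118367057001}
```

View pics/l2.png

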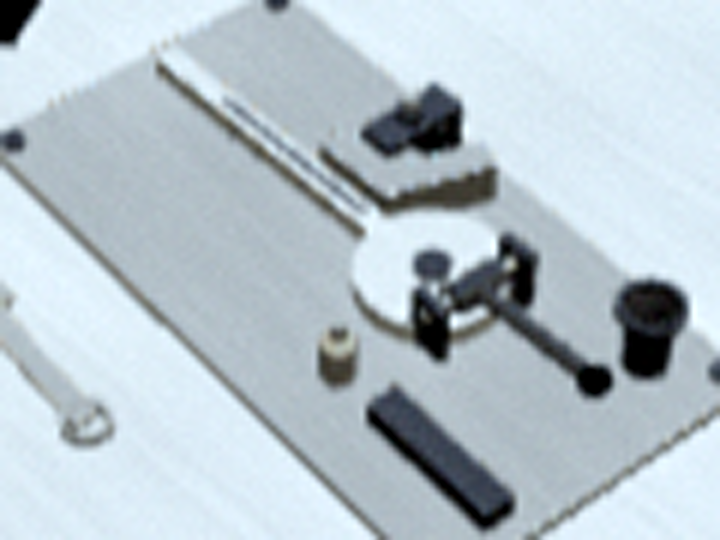

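View pics/l1.png

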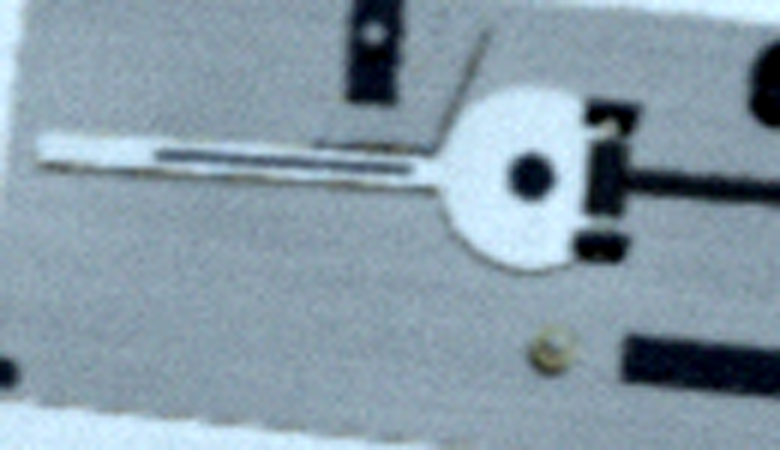

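```bash
python3 - <<'E'
from h import *
d=np.load("cam3.npz"); t=dict(K=d["tK"],view=d["tV"],color=d["tc"]); s=dict(K=d["sK"],view=d["sV"],color=d["sc"])
crop(t,270,160,50,40,15,"pics/m1.png"); crop(s,295,210,40,30,20,"pics/m2.png")
u=proj(t,[.5508,-.2206,.0467]); print(u,(u-[270,160]+.5)*15); u=proj(s,[.5508,-.2206,.0467]); print((u-[295,210]+.5)*20)
E
```

```text
[324.38339107 182.2073877 ] [823.25086611 340.61081549]
[377.15477908 278.90256153]
```

View pics/m1.png

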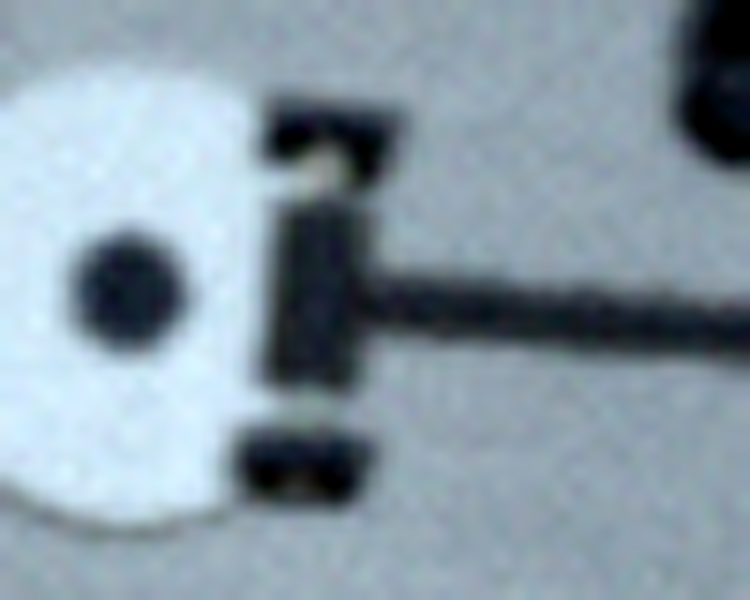

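View pics/m2.png

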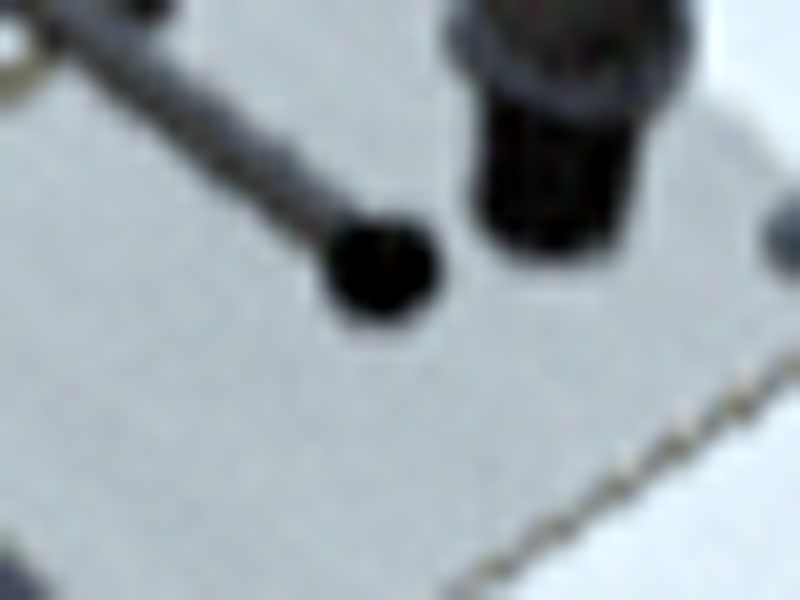

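```bash
cat >> h.py <<'E'
from scipy.spatial.transform import Rotation as Ro
def rotto(q,jaw):
    cur=Ro.from_quat([q[1],q[2],q[3],q[0]])
    tgt=Ro.from_euler('z',jaw)*Ro.from_euler('x',np.pi)
    return (tgt*cur.inv()).as_rotvec()
E
python3 - <<'E'
from workcell import r
from h import *
t,_=load()
q=r.sense(); print(rotto(q["tool_rot"],.4957), q["ee_pos"])
for p in [(158,183),(145,257)]: print(unproj(t,*p,.03))
E
```

```text
[0.00820538 0.00956177 0.00496176] [0.43909359 0.32434707 0.20101428]
[0.54482203 0.2769274  0.03      ]
[0.32464494 0.30185034 0.03      ]
```

step_arm(
  commands=[
    {"x":2,"y":5,"z":-30,"wx":0.008,"wy":0.01,"wz":0.005,"hand":0.35},
    {"x":2,"y":5,"z":-60,"wx":0.008,"wy":0.01,"wz":0.005,"hand":0.35},
    {"x":2,"y":5,"z":-90,"wx":0.008,"wy":0.01,"wz":0.005,"hand":0.35},
    {"x":2,"y":5,"z":-110,"wx":0.008,"wy":0.01,"wz":0.005,"hand":0.35},
    {"x":2,"y":5,"z":-120,"wx":0.008,"wy":0.01,"wz":0.005,"hand":0.35},
    {"x":2,"y":5,"z":-120,"wx":0.008,"wy":0.01,"wz":0.005,"hand":0.35},
  ],
)

```text
t: 15.05
ee_pos: [0.4399, 0.3274, 0.0789]
tool_rot: [0.001, 0.97, 0.245, -0.002]
force: [0.9, -0.8, -0.3]
opening: 0.0576
```

```bash
python3 - <<'E'
from workcell import r
from h import *
s=cap(r,"side");crop(s,130,110,100,75,8,"pics/n2.png")
q=r.sense(); print(rotto(q["tool_rot"],.4957), q["ee_pos"],q["opening"])
E
```

```text
[ 0.0014548  -0.00180402  0.00063932] [0.44083446 0.32826304 0.08042066] 0.05767617902293897
```

View pics/n2.png

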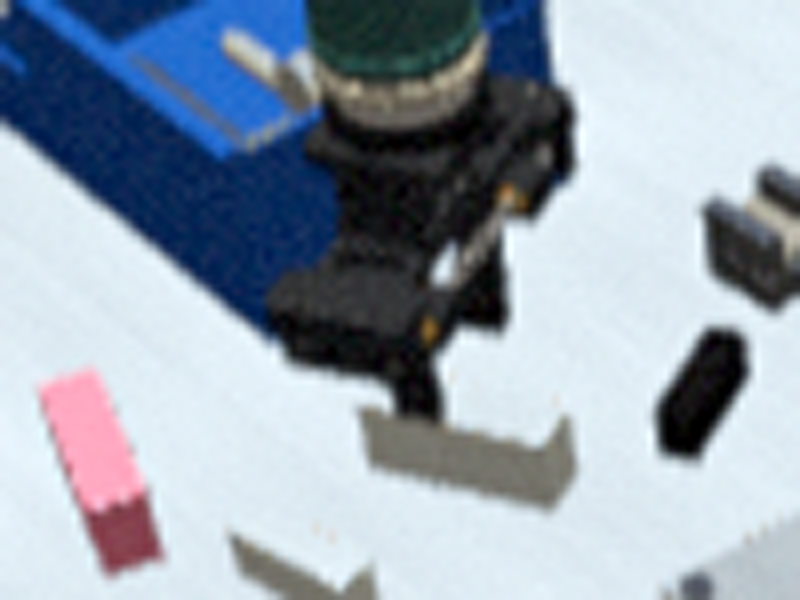

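step_arm(
  commands=[
    {"x":0,"y":1,"z":-15,"wx":0,"wy":0,"wz":0,"hand":0.35},
    {"x":0,"y":1,"z":-30,"wx":0,"wy":0,"wz":0,"hand":0.35},
    {"x":0,"y":1,"z":-48,"wx":0,"wy":0,"wz":0,"hand":0.35},
    {"x":0,"y":1,"z":-48,"wx":0,"wy":0,"wz":0,"hand":0.35},
    {"x":0,"y":1,"z":-48,"wx":0,"wy":0,"wz":0,"hand":0.5},
    {"x":0,"y":1,"z":-48,"wx":0,"wy":0,"wz":0,"hand":0.6},
    {"x":0,"y":1,"z":-48,"wx":0,"wy":0,"wz":0,"hand":0.7},
    {"x":0,"y":1,"z":-48,"wx":0,"wy":0,"wz":0,"hand":0.9},
    {"x":0,"y":1,"z":-48,"wx":0,"wy":0,"wz":0,"hand":1},
    {"x":0,"y":1,"z":-48,"wx":0,"wy":0,"wz":0,"hand":1},
  ],
)

```text
t: 16.1
ee_pos: [0.4413, 0.3296, 0.0333]
tool_rot: [0.0, 0.97, 0.245, -0.0]
force: [-1.2, -0.9, 5.0]
opening: 0.0298
```

```bash
python3 - <<'E'
from workcell import r
from h import *
s=cap(r,"side");crop(s,130,110,100,75,8,"pics/n3.png")
q=r.sense(); print(rotto(q["tool_rot"],.4957), q["ee_pos"],q["opening"],q["force"])
E
```

```text
[ 0.00072522 -0.00081393  0.0006154 ] [0.44129353 0.3296303  0.03328859] 0.029732222163997055 [-0.82437349 -0.28052961  5.47629043]
```

View pics/n3.png

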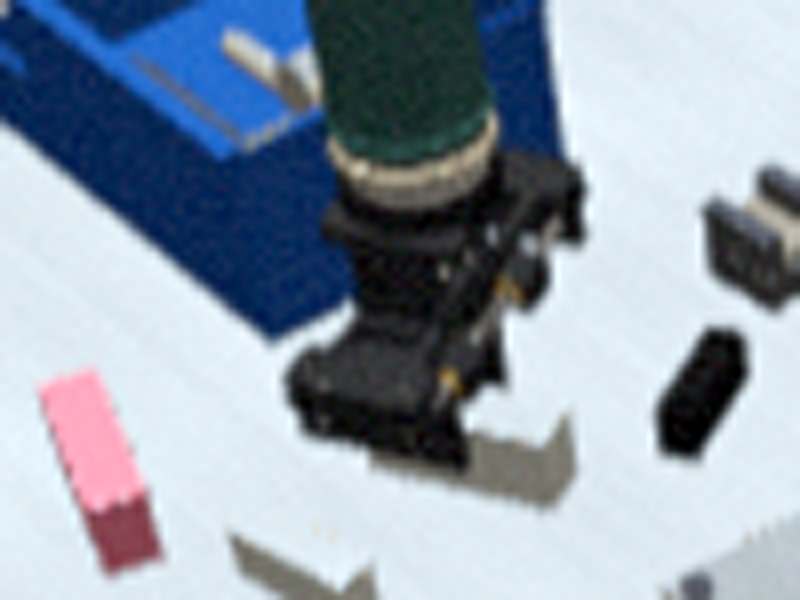

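step_arm(
  commands=[
    {"x":0,"y":0,"z":20,"wx":0,"wy":0,"wz":0,"hand":1},
    {"x":0,"y":0,"z":50,"wx":0,"wy":0,"wz":0,"hand":1},
    {"x":10,"y":-10,"z":85,"wx":0,"wy":0,"wz":0,"hand":1},
    {"x":30,"y":-40,"z":100,"wx":0,"wy":0,"wz":-0.1,"hand":1},
    {"x":55,"y":-75,"z":100,"wx":0,"wy":0,"wz":-0.2,"hand":1},
    {"x":80,"y":-110,"z":100,"wx":0,"wy":0,"wz":-0.3,"hand":1},
    {"x":105,"y":-145,"z":100,"wx":0,"wy":0,"wz":-0.4,"hand":1},
    {"x":130,"y":-180,"z":100,"wx":0,"wy":0,"wz":-0.5,"hand":1},
    {"x":155,"y":-215,"z":100,"wx":0,"wy":0,"wz":-0.538,"hand":1},
    {"x":168,"y":-231,"z":100,"wx":0,"wy":0,"wz":-0.538,"hand":1},
  ],
)

```text
t: 17.15
ee_pos: [0.6101, 0.0953, 0.1318]
tool_rot: [0.001, 1.0, -0.023, -0.001]
force: [0.2, -0.1, -5.0]
opening: 0.0295
```

step_arm(
  commands=[
    {"x":0,"y":0,"z":0,"wx":0,"wy":0,"wz":0,"hand":1},
    {"x":0,"y":0,"z":0,"wx":0,"wy":0,"wz":0,"hand":1},
  ],
)

```text
t: 17.35
ee_pos: [0.6089, 0.095, 0.1302]
tool_rot: [0.001, 1.0, -0.023, -0.003]
force: [-0.1, 0.5, -4.0]
opening: 0.0295
```

```bash
python3 - <<'E'
from workcell import r
from h import *
s=cap(r,"side");crop(s,190,110,120,90,6,"pics/o2.png")
t=cap(r,"top");crop(t,160,110,120,90,6,"pics/o1.png")
q=r.sense(); print(rotto(q["tool_rot"],-.043), q["ee_pos"],q["opening"],q["force"])
E
```

```text
[ 0.00112614 -0.00491769  0.00191742] [0.60856026 0.0962671  0.13076755] 0.02955233308464045 [-0.16414652  0.10624796 -3.66486196]
```

View pics/o2.png

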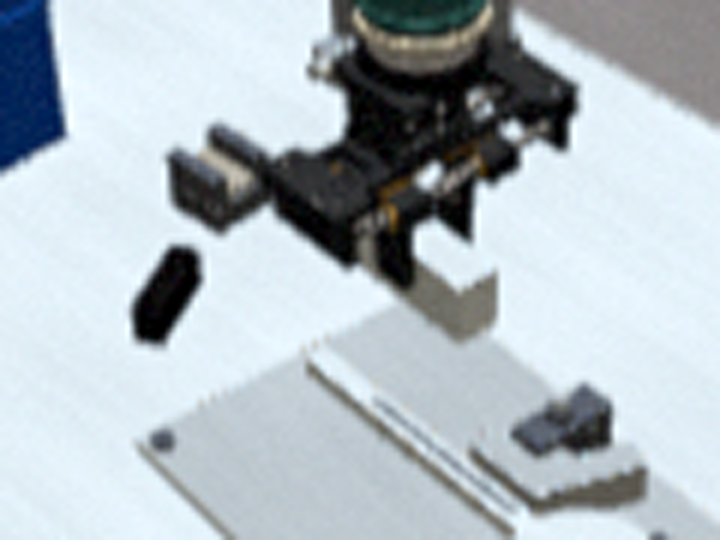

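View pics/o1.png

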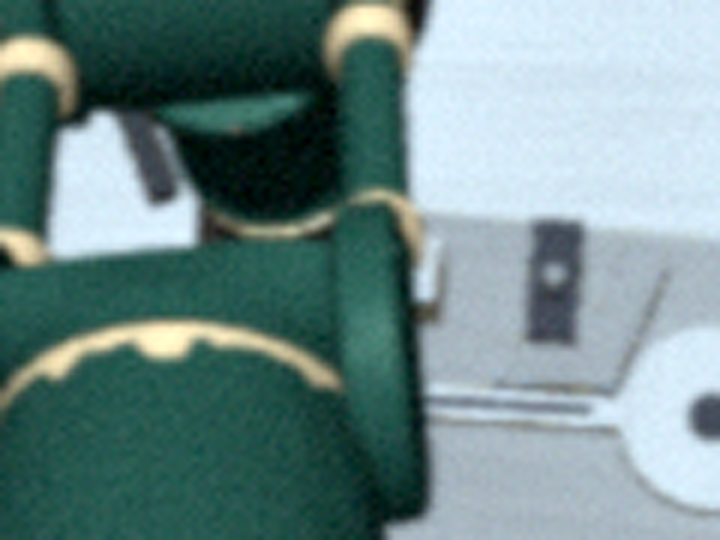

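step_arm(
  commands=[
    {"x":0,"y":2,"z":-25,"wx":0.001,"wy":-0.005,"wz":0.002,"hand":1},
    {"x":0,"y":2,"z":-50,"wx":0.001,"wy":-0.005,"wz":0.002,"hand":1},
    {"x":0,"y":2,"z":-70,"wx":0.001,"wy":-0.005,"wz":0.002,"hand":1},
    {"x":0,"y":2,"z":-78,"wx":0.001,"wy":-0.005,"wz":0.002,"hand":1},
    {"x":0,"y":2,"z":-83,"wx":0.001,"wy":-0.005,"wz":0.002,"hand":1},
    {"x":0,"y":2,"z":-83,"wx":0.001,"wy":-0.005,"wz":0.002,"hand":1},
  ],
)

```text
t: 18.05
ee_pos: [0.6083, 0.099, 0.0477]
tool_rot: [0.0, 1.0, -0.021, -0.0]
force: [0.4, 0.4, -5.2]
opening: 0.0299
```

```bash
python3 - <<'E'
from workcell import r
from h import *
s=cap(r,"side");crop(s,190,130,120,90,6,"pics/p2.png")
q=r.sense(); print(rotto(q["tool_rot"],-.043), q["ee_pos"],q["opening"],q["force"])
E
```

```text
[-8.20805565e-05  1.02428643e-03 -8.44547919e-04] [0.60892561 0.09887621 0.04846736] 0.029627357586870125 [ 1.07361026  0.14230876 -3.50051608]
```

View pics/p2.png

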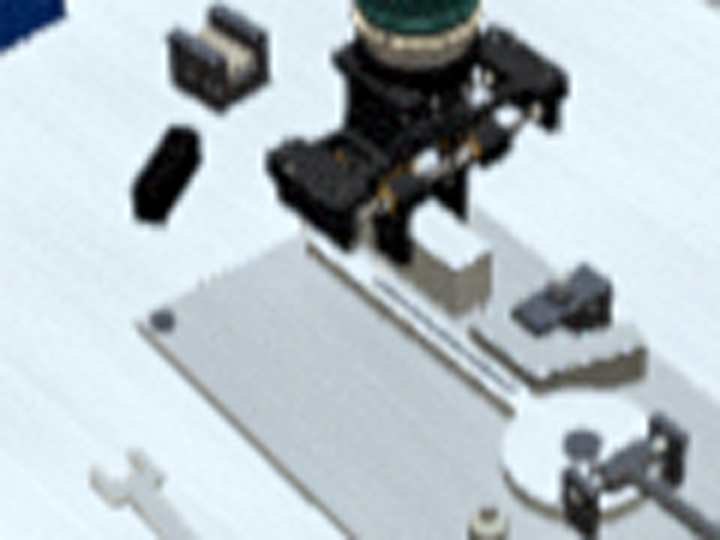

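step_arm(
  commands=[
    {"x":-3,"y":0,"z":-2,"wx":0,"wy":0,"wz":0,"hand":1},
    {"x":-6,"y":0,"z":-3.5,"wx":0,"wy":0,"wz":0,"hand":1},
    {"x":-9,"y":0,"z":-3.5,"wx":0,"wy":0,"wz":0,"hand":1},
    {"x":-10,"y":0,"z":-3.5,"wx":0,"wy":0,"wz":0,"hand":1},
    {"x":-10,"y":0,"z":-3.5,"wx":0,"wy":0,"wz":0,"hand":1},
  ],
)

```text
t: 18.6
ee_pos: [0.5987, 0.0988, 0.0451]
tool_rot: [-0.0, 1.0, -0.021, 0.001]
force: [-0.1, 0.6, -3.6]
opening: 0.0301
```

step_arm(
  commands=[
    {"x":-1,"y":0,"z":0,"wx":0,"wy":0,"wz":0,"hand":1},
    {"x":-1,"y":0,"z":0,"wx":0,"wy":0,"wz":0,"hand":1},
  ],
)

```text
t: 18.8
ee_pos: [0.5976, 0.0987, 0.0452]
tool_rot: [-0.0, 1.0, -0.021, 0.001]
force: [-0.4, -0.1, -5.5]
opening: 0.0298
```

step_arm(
  commands=[
    {"x":-1,"y":0,"z":0,"wx":0,"wy":0,"wz":0,"hand":1},
    {"x":-1,"y":0,"z":0,"wx":0,"wy":0,"wz":0,"hand":1},
  ],
)

```text
t: 19.0
ee_pos: [0.5966, 0.0987, 0.0451]
tool_rot: [-0.0, 1.0, -0.021, 0.0]
force: [0.1, 0.1, -3.9]
opening: 0.0302
```

step_arm(
  commands=[
    {"x":0,"y":0,"z":-1,"wx":0,"wy":0,"wz":0,"hand":1},
    {"x":0,"y":0,"z":-1.8,"wx":0,"wy":0,"wz":0,"hand":1},
    {"x":0,"y":0,"z":-1.8,"wx":0,"wy":0,"wz":0,"hand":1},
  ],
)

```text
t: 19.3
ee_pos: [0.5966, 0.0987, 0.0433]
tool_rot: [-0.0, 1.0, -0.021, 0.0]
force: [-0.1, -0.0, -2.7]
opening: 0.0298
```

step_arm(
  commands=[
    {"x":0,"y":0,"z":-0.6,"wx":0,"wy":0,"wz":0,"hand":1},
    {"x":0,"y":0,"z":-0.6,"wx":0,"wy":0,"wz":0,"hand":1},
  ],
)

```text
t: 19.5
ee_pos: [0.5967, 0.0987, 0.0433]
tool_rot: [-0.0, 1.0, -0.021, 0.0]
force: [-3.4, -0.6, 2.0]
opening: 0.0299
```

step_arm(
  commands=[
    {"x":0,"y":0,"z":0,"wx":0,"wy":0,"wz":0,"hand":0.6},
    {"x":0,"y":0,"z":0,"wx":0,"wy":0,"wz":0,"hand":0.55},
    {"x":0,"y":0,"z":0,"wx":0,"wy":0,"wz":0,"hand":0.55},
  ],
)

```text
t: 19.8
ee_pos: [0.5974, 0.0988, 0.0438]
tool_rot: [-0.0, 1.0, -0.021, 0.001]
force: [0.2, -0.3, -0.4]
opening: 0.0395
```

```bash
python3 - <<'E'
from workcell import r
from h import *
s=cap(r,"side");crop(s,230,150,60,45,13,"pics/q2.png")
q=r.sense(); print(rotto(q["tool_rot"],-.043), q["ee_pos"],q["opening"],q["force"])
E
```

```text
[-0.000165    0.00204359 -0.00063869] [0.59722732 0.09879464 0.04371992] 0.03961998897310187 [-0.40315281  0.67925789  0.29979402]
```

View pics/q2.png

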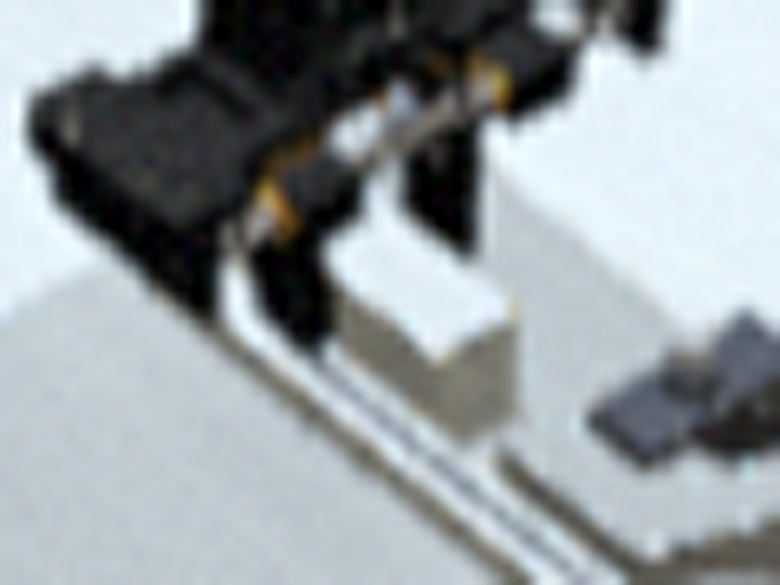

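step_arm(
  commands=[
    {"x":0,"y":0,"z":15,"wx":0,"wy":0,"wz":0,"hand":0.55},
    {"x":0,"y":0,"z":40,"wx":0,"wy":0,"wz":0,"hand":0.55},
    {"x":10,"y":0,"z":60,"wx":0,"wy":0,"wz":0,"hand":1},
    {"x":40,"y":0,"z":60,"wx":0,"wy":0,"wz":0,"hand":1},
    {"x":52,"y":0,"z":60,"wx":0,"wy":0,"wz":0,"hand":1},
    {"x":52,"y":0,"z":40,"wx":0,"wy":0,"wz":0,"hand":1},
    {"x":52,"y":0,"z":15,"wx":0,"wy":0,"wz":0,"hand":1},
    {"x":52,"y":0,"z":5,"wx":0,"wy":0,"wz":0,"hand":1},
    {"x":52,"y":0,"z":5,"wx":0,"wy":0,"wz":0,"hand":1},
  ],
)

```text
t: 20.75
ee_pos: [0.6469, 0.0986, 0.0463]
tool_rot: [0.0, 1.0, -0.021, -0.002]
force: [0.4, 0.3, 0.2]
opening: 0.0007
```

```bash
python3 - <<'E'
from workcell import r
from h import *
s=cap(r,"side");crop(s,230,150,60,45,13,"pics/r2.png")
q=r.sense(); print(rotto(q["tool_rot"],-.043), q["ee_pos"],q["opening"],q["force"])
E
```

```text
[ 8.12651481e-05 -5.72907650e-04 -5.88300864e-04] [0.64817629 0.09870292 0.04782363] 0.00014925545365743512 [ 1.03780462 -0.12266505  0.29762847]
```

View pics/r2.png

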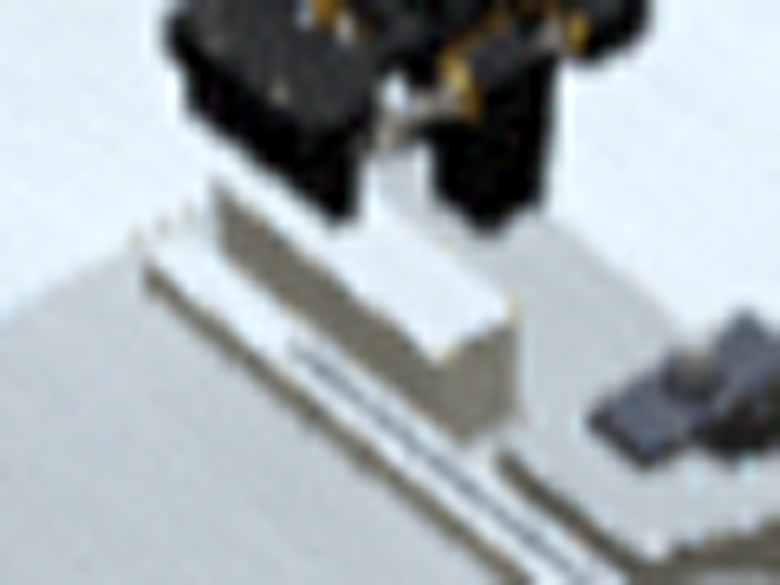

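step_arm(
  commands=[
    {"x":0,"y":0,"z":-10,"wx":0,"wy":0,"wz":0,"hand":1},
    {"x":0,"y":0,"z":-20,"wx":0,"wy":0,"wz":0,"hand":1},
    {"x":0,"y":0,"z":-21,"wx":0,"wy":0,"wz":0,"hand":1},
    {"x":-5,"y":0,"z":-21,"wx":0,"wy":0,"wz":0,"hand":1},
    {"x":-10,"y":0,"z":-21,"wx":0,"wy":0,"wz":0,"hand":1},
    {"x":-13,"y":0,"z":-21,"wx":0,"wy":0,"wz":0,"hand":1},
    {"x":-13,"y":0,"z":-21,"wx":0,"wy":0,"wz":0,"hand":1},
  ],
)

```text
t: 21.5
ee_pos: [0.6347, 0.0987, 0.0272]
tool_rot: [0.0, 1.0, -0.021, -0.0]
force: [-0.9, -0.4, -0.0]
opening: 0.0002
```

step_arm(
  commands=[
    {"x":-1,"y":0,"z":0,"wx":0,"wy":0,"wz":0,"hand":1},
    {"x":-2,"y":0,"z":0,"wx":0,"wy":0,"wz":0,"hand":1},
  ],
)

```text
t: 21.7
ee_pos: [0.6328, 0.0988, 0.0274]
tool_rot: [-0.0, 1.0, -0.021, -0.0]
force: [-0.4, 0.5, -0.0]
opening: 0.0009
```

step_arm(
  commands=[
    {"x":-1,"y":0,"z":0,"wx":0,"wy":0,"wz":0,"hand":1},
    {"x":-1,"y":0,"z":0,"wx":0,"wy":0,"wz":0,"hand":1},
  ],
)

```text
t: 21.9
ee_pos: [0.6318, 0.0988, 0.0275]
tool_rot: [0.0, 1.0, -0.021, 0.0]
force: [0.5, -0.5, -0.8]
opening: 0.0004
```

step_arm(
  commands=[
    {"x":-1,"y":0,"z":0,"wx":0,"wy":0,"wz":0,"hand":1},
    {"x":-1,"y":0,"z":0,"wx":0,"wy":0,"wz":0,"hand":1},
  ],
)

```text
t: 22.1
ee_pos: [0.6307, 0.0988, 0.0275]
tool_rot: [0.0, 1.0, -0.021, -0.0]
force: [-0.0, -0.0, -1.0]
opening: 0.0001
```

step_arm(
  commands=[
    {"x":-0.8,"y":0,"z":0,"wx":0,"wy":0,"wz":0,"hand":1},
    {"x":-0.8,"y":0,"z":0,"wx":0,"wy":0,"wz":0,"hand":1},
  ],
)

```text
t: 22.3
ee_pos: [0.6298, 0.0988, 0.0274]
tool_rot: [0.0, 1.0, -0.021, -0.0]
force: [0.7, 0.4, -0.0]
opening: 0.0004
```

step_arm(
  commands=[
    {"x":-0.8,"y":0,"z":0,"wx":0,"wy":0,"wz":0,"hand":1},
    {"x":-0.8,"y":0,"z":0,"wx":0,"wy":0,"wz":0,"hand":1},
  ],
)

```text
t: 22.5
ee_pos: [0.6289, 0.0987, 0.0274]
tool_rot: [0.0, 1.0, -0.021, -0.0]
force: [0.5, 0.2, -0.4]
opening: 0.0007
```

step_arm(
  commands=[
    {"x":-0.8,"y":0,"z":0,"wx":0,"wy":0,"wz":0,"hand":1},
    {"x":-0.8,"y":0,"z":0,"wx":0,"wy":0,"wz":0,"hand":1},
  ],
)

```text
t: 22.7
ee_pos: [0.6285, 0.0988, 0.0276]
tool_rot: [-0.0, 1.0, -0.021, 0.0]
force: [1.2, -0.4, 0.3]
opening: 0.0007
```

step_arm(
  commands=[
    {"x":-0.6,"y":0,"z":0,"wx":0,"wy":0,"wz":0,"hand":1},
    {"x":-0.6,"y":0,"z":0,"wx":0,"wy":0,"wz":0,"hand":1},
  ],
)

```text
t: 22.9
ee_pos: [0.6281, 0.0988, 0.0278]
tool_rot: [-0.0, 1.0, -0.021, 0.001]
force: [1.7, 0.4, -0.2]
opening: 0.0003
```

step_arm(
  commands=[
    {"x":-0.6,"y":0,"z":0,"wx":0,"wy":0,"wz":0,"hand":1},
    {"x":-0.6,"y":0,"z":0,"wx":0,"wy":0,"wz":0,"hand":1},
  ],
)

```text
t: 23.1
ee_pos: [0.6278, 0.0988, 0.028]
tool_rot: [-0.0, 1.0, -0.021, 0.001]
force: [0.7, -0.6, 0.1]
opening: 0.0001
```

step_arm(
  commands=[
    {"x":-0.6,"y":0,"z":0,"wx":0,"wy":0,"wz":0,"hand":1},
    {"x":-0.6,"y":0,"z":0,"wx":0,"wy":0,"wz":0,"hand":1},
  ],
)

```text
t: 23.3
ee_pos: [0.6274, 0.0988, 0.0282]
tool_rot: [-0.0, 1.0, -0.021, 0.001]
force: [1.7, 0.6, 0.1]
opening: 0.0006
```

```bash
python3 - <<'E'
from workcell import r
from h import *
for i in range(3):
  s=cap(r,"side"); q=r.sense(); print(q["ee_pos"].round(4),q["force"].round(2))
crop(s,230,150,60,45,13,"pics/s2.png")
E
```

```text
[0.6274 0.0989 0.0282] [2.29 0.09 1.08]
[0.6274 0.0988 0.0282] [2.71 0.29 0.73]
[0.6275 0.0988 0.0282] [ 1.96 -0.07  0.88]
```

View pics/s2.png

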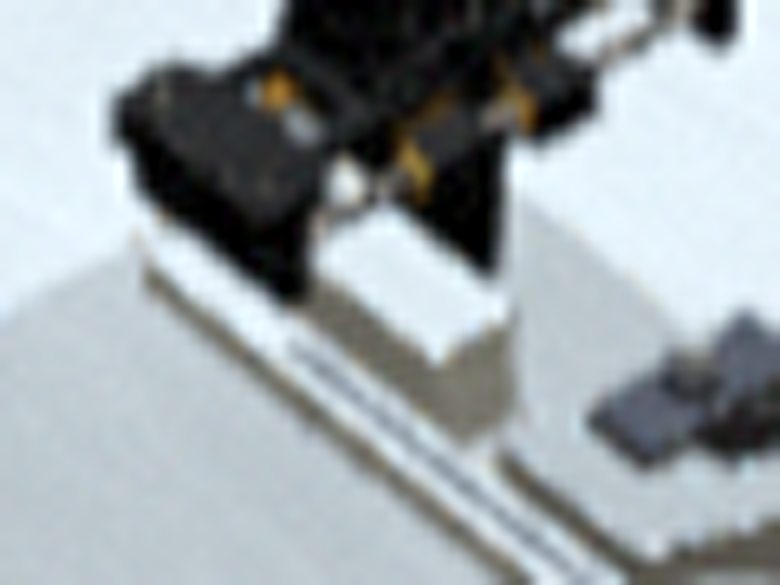

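step_arm(
  commands=[
    {"x":-1,"y":0,"z":-0.3,"wx":0,"wy":0,"wz":0,"hand":1},
    {"x":-1,"y":0,"z":-0.3,"wx":0,"wy":0,"wz":0,"hand":1},
  ],
)

```text
t: 23.65
ee_pos: [0.6271, 0.0989, 0.0284]
tool_rot: [-0.0, 1.0, -0.021, 0.002]
force: [3.8, 0.0, 1.6]
opening: 0.0003
```

step_arm(
  commands=[
    {"x":-1,"y":0,"z":-0.3,"wx":0,"wy":0,"wz":0,"hand":1},
    {"x":-1,"y":0,"z":-0.3,"wx":0,"wy":0,"wz":0,"hand":1},
  ],
)

```text
t: 23.85
ee_pos: [0.6264, 0.0989, 0.0285]
tool_rot: [-0.0, 1.0, -0.021, 0.002]
force: [3.1, 0.3, 2.7]
opening: 0.0007
```

step_arm(
  commands=[
    {"x":-1,"y":0,"z":-0.3,"wx":0,"wy":0,"wz":0,"hand":1},
    {"x":-1,"y":0,"z":-0.3,"wx":0,"wy":0,"wz":0,"hand":1},
  ],
)

```text
t: 24.05
ee_pos: [0.6252, 0.0989, 0.0281]
tool_rot: [-0.0, 1.0, -0.021, 0.002]
force: [3.1, -0.2, 1.9]
opening: 0.0003
```

```bash
python3 - <<'E'
from workcell import r
from h import *
s=cap(r,"side"); q=r.sense(); print(q["ee_pos"].round(4),q["force"].round(2))
crop(s,230,150,80,60,10,"pics/t2.png")
t=cap(r,"top"); crop(t,190,140,100,70,8,"pics/t1.png")
E
```

```text
[0.6252 0.0989 0.0281] [3.01 0.23 1.48]
```

View pics/t2.png

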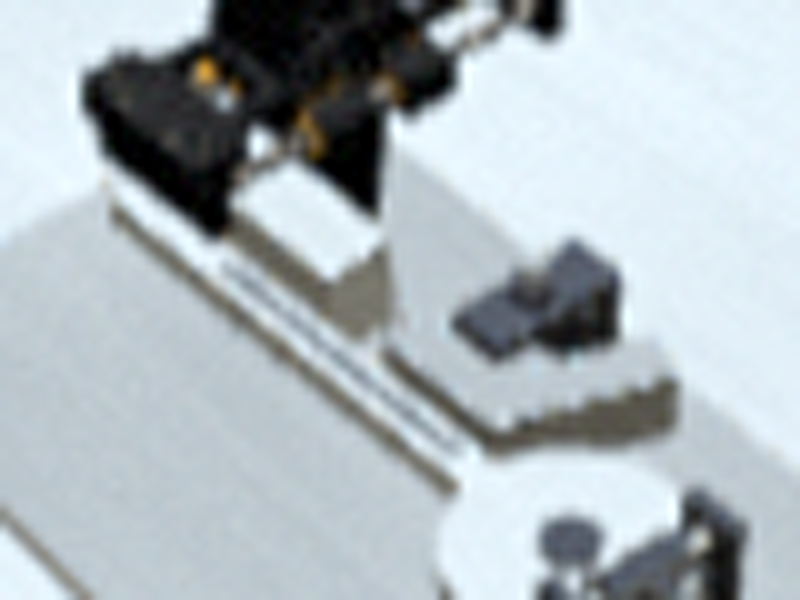

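View pics/t1.png

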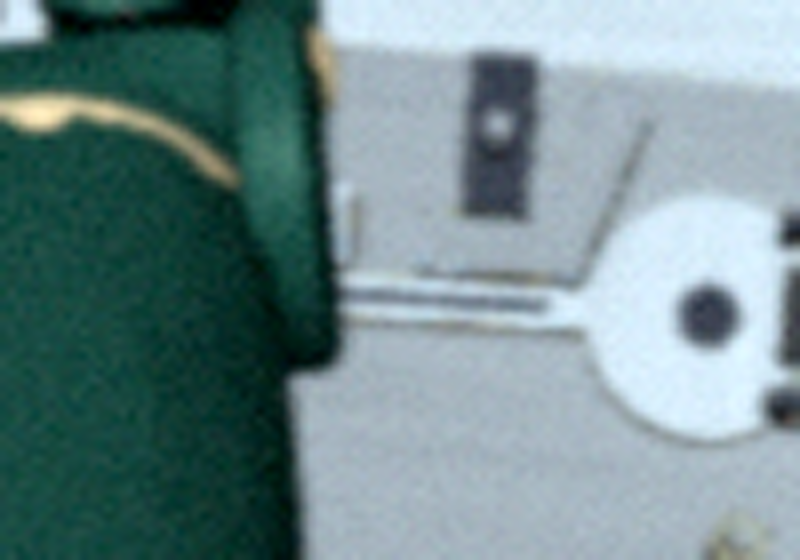

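```bash
python3 - <<'E'
from workcell import r
from h import *
t=cap(r,"top"); crop(t,228,158,32,24,25,"pics/u1.png")
s=cap(r,"side"); crop(s,250,165,28,21,28,"pics/u2.png")
E
```

```text
(no output)
```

View pics/u1.png

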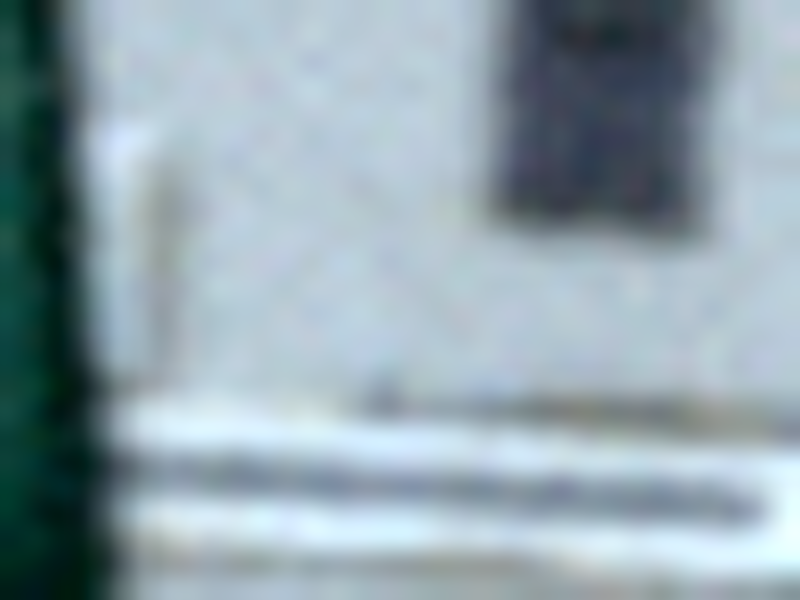

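View pics/u2.png

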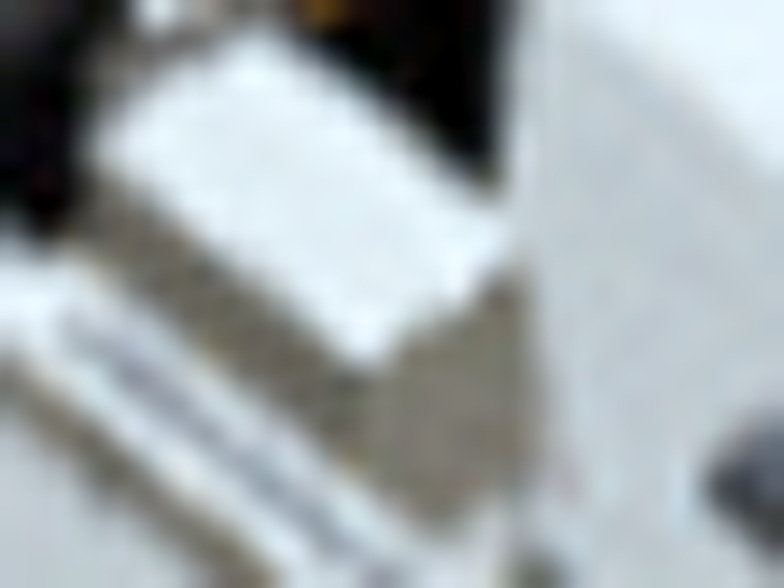

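step_arm(
  commands=[
    {"x":-1,"y":0,"z":-0.2,"wx":0,"wy":0,"wz":0,"hand":1},
    {"x":-1,"y":0,"z":-0.2,"wx":0,"wy":0,"wz":0,"hand":1},
  ],
)

```text
t: 24.45
ee_pos: [0.6247, 0.099, 0.0281]
tool_rot: [-0.0, 1.0, -0.021, 0.003]
force: [3.6, -1.0, 1.6]
opening: 0.0002
```

step_arm(
  commands=[
    {"x":-1,"y":0,"z":-0.2,"wx":0,"wy":0,"wz":0,"hand":1},
    {"x":-1,"y":0,"z":-0.2,"wx":0,"wy":0,"wz":0,"hand":1},
  ],
)

```text
t: 24.65
ee_pos: [0.6244, 0.0991, 0.0282]
tool_rot: [-0.0, 1.0, -0.021, 0.003]
force: [4.6, -0.1, 1.6]
opening: 0.0003
```

step_arm(
  commands=[
    {"x":-1.2,"y":0,"z":-0.2,"wx":0,"wy":0,"wz":0,"hand":1},
    {"x":-1.2,"y":0,"z":-0.2,"wx":0,"wy":0,"wz":0,"hand":1},
  ],
)

```text
t: 24.85
ee_pos: [0.6239, 0.0992, 0.0283]
tool_rot: [-0.001, 1.0, -0.021, 0.004]
force: [5.6, -0.7, 2.3]
opening: 0.0002
```

```bash
python3 - <<'E'
from workcell import r
from h import *
for i in range(3):
  t=cap(r,"top"); q=r.sense(); print(q["ee_pos"].round(4),q["force"].round(2),q["wrist_torque"].round(2))
crop(t,190,140,100,70,8,"pics/v1.png")
s=cap(r,"side"); crop(s,230,150,80,60,10,"pics/v2.png")
E
```

```text
[0.6239 0.0992 0.0283] [5.91 0.01 0.51] [-0.04 -0.73 -0.06]
[0.6239 0.0992 0.0283] [5.45 0.15 1.26] [-0.02 -0.68 -0.06]
[0.6239 0.0992 0.0283] [ 5.61 -0.03  2.29] [-0.01 -0.67 -0.09]
```

View pics/v1.png

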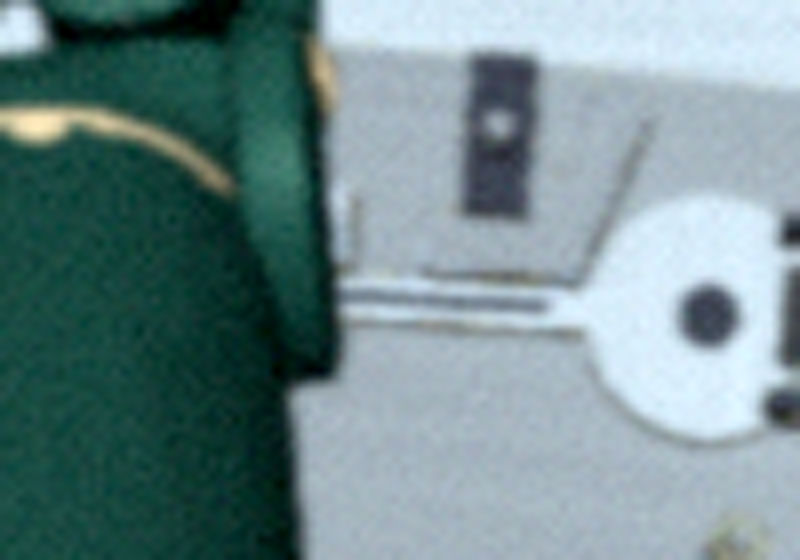

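View pics/v2.png

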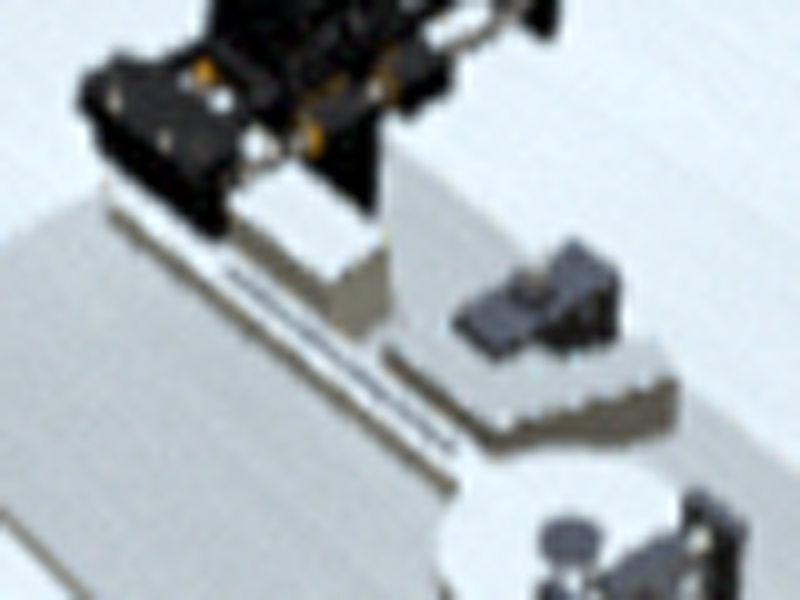

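```bash
python3 - <<'E'
from workcell import r
from h import *
d=np.load("cam3.npz"); s=dict(K=d["sK"],view=d["sV"]); t=dict(K=d["tK"],view=d["tV"])
sc=np.mean([cap(r,"side")["color"].astype(float) for _ in range(2)],0).mean(2); s0=d["sc"].astype(float).mean(2)
tc=cap(r,"top")["color"].astype(float).mean(2); t0=d["tc"].astype(float).mean(2)
from scipy.ndimage import map_coordinates as mc
u=np.array([.043,.999]);n=np.array([.999,-.043]);h=np.array([.563,-.0855])
def prof(im,cam,rs,offs):
    out=[]
    for o in offs:
        v=[]
        for q in rs:
            p=h+u*q+n*o; a=proj(cam,[p[0],p[1],.026]); v.append(mc(im,[[a[1]],[a[0]]],order=1)[0])
        out.append(np.mean(v))
    return np.array(out)
offs=np.arange(-.02,.0001,.0005)
for nm,a,b,cam in(("side",s0,sc,s),("top",t0,tc,t)):
  for lo,hi in((.06,.1),(.1,.14),(.14,.18),(.2,.245)):
    if nm=="top" and lo>.13: continue
    rs=np.linspace(lo,hi,30); A=prof(a,cam,rs,offs);B=prof(b,cam,rs,offs)
    # best shift
    best=min(np.arange(-12,13),key=lambda k:np.mean((np.interp(offs+k*.0005,offs,A)-B)[12:-12]**2))
    print(nm,lo,hi,"shift mm",best*.5, )
E
```

```text
side 0.06 0.1 shift mm 1.0
side 0.1 0.14 shift mm 1.5
side 0.14 0.18 shift mm 1.5
side 0.2 0.245 shift mm 1.5
top 0.06 0.1 shift mm 1.5
top 0.1 0.14 shift mm 1.0
```

```bash
python3 - <<'E'
from workcell import r
from h import *
d=np.load("cam3.npz")
s1=cap(r,"side");t1=cap(r,"top")
print(np.abs(s1["view"]-d["sV"]).max(),np.abs(t1["view"]-d["tV"]).max())
g=lambda a:a.astype(np.float32).mean(2)
def pc(a,b,x,y,w,h):
    return cv2.phaseCorrelate(a[y:y+h,x:x+w].copy(),b[y:y+h,x:x+w].copy(),cv2.createHanningWindow((w,h),cv2.CV_32F))
a,b=g(d["sc"]),g(s1["color"])
for box in((275,170,40,32),(270,195,64,48),(360,150,80,64),(236,180,24,24)): print("side",box,pc(a,b,*box))
a,b=g(d["tc"]),g(t1["color"])
for box in((240,140,40,32),(264,160,48,48),(290,60,96,48),(234,172,32,16)): print("top",box,pc(a,b,*box))
E
```

```text
0.0 0.0
side (275, 170, 40, 32) ((-0.1096982241384481, -0.01079934406817884), 0.9448850875720382)
side (270, 195, 64, 48) ((-0.0035314152267744703, 0.0571702552411395), 0.9686776703844467)
side (360, 150, 80, 64) ((-0.053431691210974464, -0.052732784072127004), 0.8949682664126157)
side (236, 180, 24, 24) ((0.0884135897543814, -0.04755560019637883), 1.0228823390271928)
top (240, 140, 40, 32) ((0.08027966601581937, 0.06963113247597974), 0.9737412180751562)
top (264, 160, 48, 48) ((0.06308956825281342, 0.051456907186697265), 0.9595732792384095)
top (290, 60, 96, 48) ((0.03430966979404104, 0.004723296347375339), 1.0355222593579028)
top (234, 172, 32, 16) ((-0.053613654270066036, -0.15939284755827998), 1.0383188724517822)
```

```bash
python3 - <<'E'
from workcell import r
from h import *
from scipy.ndimage import map_coordinates as mc
d=np.load("cam3.npz"); s1=cap(r,"side")
g=lambda a:a.astype(float).mean(2)
u=np.array([.043,.999]);n=np.array([.999,-.043]);h=np.array([.563,-.0855])
offs=np.arange(-.03,.0161,.001)
for lo,hi in((.06,.1),(.1,.14),(.14,.18),(.19,.24)):
  P=[]
  for im in(g(d["sc"]),g(s1["color"])):
    P.append([np.mean([mc(im,np.array(proj(s1,[*(h+u*q+n*o),.026]))[::-1,None],order=1)[0] for q in np.linspace(lo,hi,40)]) for o in offs])
  A,B=np.array(P)
  w=slice(5,25)  # near edge region -25..-5
  ks=np.arange(-3,3.01,.1)
  e=[np.mean((np.interp(offs[w]+k*1e-3,offs,A)-B[w])**2) for k in ks]
  print(lo,hi,"shift",ks[np.argmin(e)],"A",A[5:30:2].round(0).tolist(),"B",B[5:30:2].round(0).tolist())
E
```

```text
0.06 0.1 shift 0.20000000000000284 A [150.0, 149.0, 146.0, 138.0, 125.0, 109.0, 97.0, 99.0, 117.0, 140.0, 153.0, 151.0, 139.0] B [159.0, 158.0, 155.0, 146.0, 131.0, 114.0, 103.0, 107.0, 127.0, 150.0, 161.0, 157.0, 144.0]
0.1 0.14 shift 0.400000000000003 A [147.0, 147.0, 145.0, 138.0, 125.0, 109.0, 97.0, 96.0, 112.0, 135.0, 150.0, 149.0, 138.0] B [157.0, 156.0, 153.0, 144.0, 130.0, 113.0, 103.0, 105.0, 124.0, 149.0, 163.0, 159.0, 145.0]
0.14 0.18 shift 0.7000000000000033 A [148.0, 147.0, 144.0, 137.0, 124.0, 109.0, 97.0, 95.0, 107.0, 130.0, 147.0, 150.0, 141.0] B [156.0, 155.0, 152.0, 143.0, 129.0, 113.0, 103.0, 106.0, 124.0, 147.0, 159.0, 157.0, 145.0]
0.19 0.24 shift 1.0000000000000036 A [151.0, 151.0, 150.0, 145.0, 135.0, 120.0, 105.0, 97.0, 105.0, 127.0, 150.0, 165.0, 172.0] B [160.0, 159.0, 156.0, 147.0, 132.0, 116.0, 105.0, 105.0, 120.0, 145.0, 166.0, 178.0, 180.0]
```

step_arm(
  commands=[
    {"x":-1.6,"y":0,"z":-0.2,"wx":0,"wy":0,"wz":0,"hand":1},
    {"x":-1.6,"y":0,"z":-0.2,"wx":0,"wy":0,"wz":0,"hand":1},
    {"x":-1.6,"y":0,"z":-0.2,"wx":0,"wy":0,"wz":0,"hand":1},
    {"x":-1.6,"y":0,"z":-0.2,"wx":0,"wy":0,"wz":0,"hand":1},
  ],
)

```text
t: 25.75
ee_pos: [0.6233, 0.0993, 0.0284]
tool_rot: [-0.001, 1.0, -0.021, 0.005]
force: [6.3, 0.5, 1.0]
opening: 0.0003
```

step_arm(
  commands=[
    {"x":5,"y":0,"z":0,"wx":0,"wy":0,"wz":0,"hand":1},
    {"x":20,"y":0,"z":5,"wx":0,"wy":0,"wz":0,"hand":1},
    {"x":30,"y":0,"z":40,"wx":0,"wy":0,"wz":0,"hand":1},
    {"x":30,"y":30,"z":85,"wx":0,"wy":0,"wz":0,"hand":1},
    {"x":20,"y":70,"z":120,"wx":0,"wy":0,"wz":0,"hand":1},
    {"x":-10,"y":110,"z":130,"wx":0,"wy":0,"wz":0,"hand":1},
    {"x":-40,"y":150,"z":130,"wx":0,"wy":0,"wz":0,"hand":1},
    {"x":-70,"y":190,"z":130,"wx":0,"wy":0,"wz":0,"hand":1},
    {"x":-100,"y":230,"z":130,"wx":0,"wy":0,"wz":0,"hand":1},
    {"x":-110,"y":270,"z":130,"wx":0,"wy":0,"wz":0,"hand":1},
  ],
)

```text
t: 26.75
ee_pos: [0.5088, 0.3689, 0.1566]
tool_rot: [0.001, 1.0, -0.021, 0.002]
force: [1.2, 0.5, 0.1]
opening: 0.0005
```

```bash
python3 - <<'E'
from workcell import r
from h import *
t=cap(r,"top");s=cap(r,"side")
np.savez("cam4.npz",tK=t["K"],tV=t["view"],tc=t["color"],sK=s["K"],sV=s["view"],sc=s["color"])
crop(t,190,145,75,50,10,"pics/w1.png"); crop(s,225,150,75,56,10,"pics/w2.png");print(r.sense()["t"],r.sense()["ee_pos"])
E
```

```text
26.85 [0.50905112 0.37325511 0.15705319]
```

View pics/w2.png

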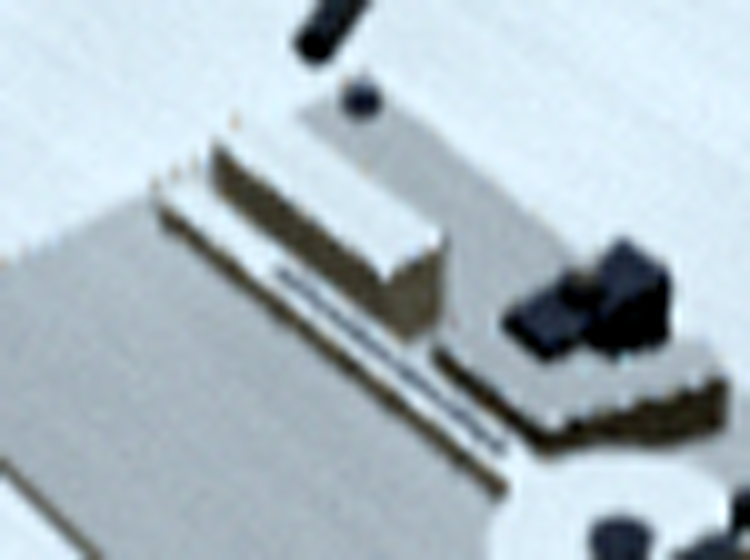

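View pics/w1.png

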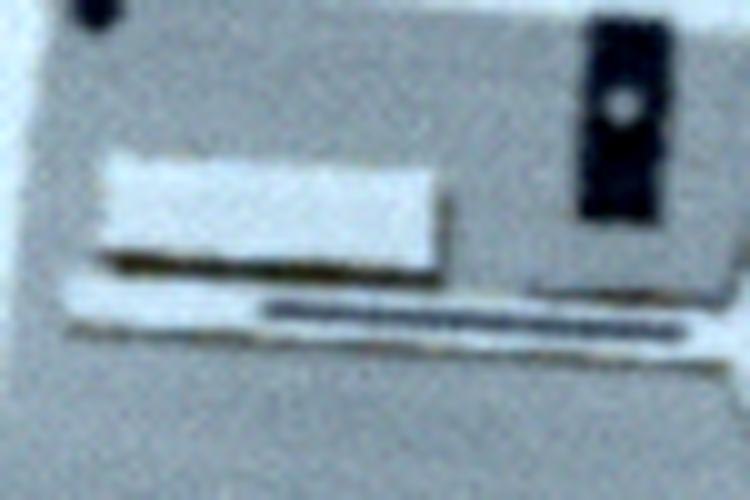

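```bash
cat > chk.py <<'E'
import sys
from h import *
from scipy.ndimage import map_coordinates as mc, gaussian_filter1d as gf
def blade(f):
    d=np.load(f)
    out={}
    for nm,K,V,c in(("top",d["tK"],d["tV"],d["tc"]),("side",d["sK"],d["sV"],d["sc"])):
        cam=dict(K=K,view=V); im=c.astype(float).mean(2)
        u=np.array([.043,.999]);n=np.array([.999,-.043]);h=np.array([.563,-.0855])
        def edge(rs,offs,z,sgn):
            R=[];E=[]
            for q in rs:
                p=np.array([np.array(proj(cam,[*(h+u*q+n*o),z]))[::-1] for o in offs]).T
                v=mc(im,p,order=1); g=gf(v,2)
                dv=sgn*np.gradient(g); i=np.argmax(dv)
                if 0<i<len(dv)-1:
                    den=dv[i-1]-2*dv[i]+dv[i+1]; k=i+.5*(dv[i-1]-dv[i+1])/den
                    R.append(q);E.append(offs[0]+k*(offs[1]-offs[0]))
            R=np.array(R);E=np.array(E)
            for _ in range(3):
                a=np.polyfit(R-.18,E,1); e=E-np.polyval(a,R-.18); m=abs(e)<2.5*e.std()+1e-6; R,E=R[m],E[m]
            return -a[0],a[1]*1e3,e.std()*1e3,len(R)
        rs=np.linspace(.07,.24,80)
        out[nm]=edge(rs,np.arange(-.016,-.002,.0005),.026,+1)
        print(f,nm,"blade near edge: dyaw %.4f off@180 %.2f mm sd %.2f n%d"%out[nm])
        if f not in("cam2.npz","cam3.npz"):
            rb=np.linspace(.145,.225,60)
            for z,lab,lo,hi,sg in((.055,"blank top near edge",.002,.016,+1),(.055,"blank top far edge",.03,.045,-1)):
                print("   ",lab,"dyaw %.4f off@180 %.2f sd %.2f n%d"%edge(rb,np.arange(lo,hi,.0005),z,sg))
for f in sys.argv[1:]: blade(f)
E
python3 chk.py cam2.npz cam3.npz cam4.npz
```

```text
cam2.npz top blade near edge: dyaw -0.0099 off@180 -7.09 mm sd 0.63 n80
cam2.npz side blade near edge: dyaw -0.0119 off@180 -7.20 mm sd 0.36 n78
cam3.npz top blade near edge: dyaw -0.0127 off@180 -7.03 mm sd 0.66 n80
cam3.npz side blade near edge: dyaw -0.0102 off@180 -7.35 mm sd 0.37 n78
cam4.npz top blade near edge: dyaw -0.0094 off@180 -7.57 mm sd 0.65 n80
    blank top near edge dyaw -0.0016 off@180 8.97 sd 0.63 n60
    blank top far edge dyaw 0.0091 off@180 38.41 sd 0.62 n60
cam4.npz side blade near edge: dyaw -0.0096 off@180 -7.67 mm sd 0.42 n78
    blank top near edge dyaw 0.0047 off@180 9.10 sd 0.64 n59
    blank top far edge dyaw -0.0095 off@180 40.26 sd 0.74 n59
```

```bash
python3 - <<'E'
from workcell import r
from h import *
d=np.load("cam4.npz"); t=dict(K=d["tK"],view=d["tV"])
n=lambda p:(np.array(p)+.5)/10-.5+np.array((190,145))
for p in((103,205),(437,220)): print(unproj(t,*n(p),.055))
q=r.sense(); print(rotto(q["tool_rot"],-.053), q["ee_pos"])
E
```

```text
[0.59592655 0.1484112  0.055     ]
[0.59266577 0.04918997 0.055     ]
[-0.00078221  0.00630973 -0.01616256] [0.50905112 0.37325511 0.15705319]
```

step_arm(
  commands=[
    {"x":20,"y":-40,"z":0,"wx":0,"wy":0.006,"wz":-0.016,"hand":1},
    {"x":40,"y":-80,"z":0,"wx":0,"wy":0.006,"wz":-0.016,"hand":1},
    {"x":60,"y":-120,"z":0,"wx":0,"wy":0.006,"wz":-0.016,"hand":1},
    {"x":80,"y":-160,"z":0,"wx":0,"wy":0.006,"wz":-0.016,"hand":1},
    {"x":100,"y":-200,"z":0,"wx":0,"wy":0.006,"wz":-0.016,"hand":1},
    {"x":120,"y":-240,"z":0,"wx":0,"wy":0.006,"wz":-0.016,"hand":1},
    {"x":138,"y":-275,"z":0,"wx":0,"wy":0.006,"wz":-0.016,"hand":1},
    {"x":138,"y":-283,"z":-30,"wx":0,"wy":0.006,"wz":-0.016,"hand":1},
    {"x":138,"y":-283,"z":-70,"wx":0,"wy":0.006,"wz":-0.016,"hand":1},
    {"x":138,"y":-283,"z":-100,"wx":0,"wy":0.006,"wz":-0.016,"hand":1},
  ],
)

```text
t: 27.85
ee_pos: [0.6446, 0.0881, 0.0538]
tool_rot: [0.0, 1.0, -0.027, -0.003]
force: [-0.1, 0.9, 0.0]
opening: 0.0002
```

step_arm(
  commands=[
    {"x":0,"y":0,"z":0,"wx":0,"wy":0,"wz":0,"hand":1},
  ],
)

```text
t: 27.95
ee_pos: [0.6388, 0.0864, 0.0474]
tool_rot: [0.001, 1.0, -0.028, -0.009]
force: [-0.3, 0.7, -0.3]
opening: 0.0006
```

```bash
python3 - <<'E'
from workcell import r
from h import *
q=r.sense(); print(rotto(q["tool_rot"],-.053), q["ee_pos"],q["force"])
E
```

```text
[ 0.0014305  -0.0190178   0.00273959] [0.63878561 0.08643354 0.04739675] [-0.28113091  0.67892627 -0.28811221]
```

step_arm(
  commands=[
    {"x":2,"y":3.5,"z":-5,"wx":0.001,"wy":-0.019,"wz":0.003,"hand":1},
    {"x":2,"y":3.5,"z":-15,"wx":0.001,"wy":-0.019,"wz":0.003,"hand":1},
    {"x":2,"y":3.5,"z":-20,"wx":0.001,"wy":-0.019,"wz":0.003,"hand":1},
    {"x":2,"y":3.5,"z":-20,"wx":0.001,"wy":-0.019,"wz":0.003,"hand":1},
    {"x":2,"y":3.5,"z":-20,"wx":0.001,"wy":-0.019,"wz":0.003,"hand":1},
  ],
)

```text
t: 28.45
ee_pos: [0.6415, 0.0902, 0.0284]
tool_rot: [0.0, 1.0, -0.026, 0.001]
force: [-0.3, 0.1, 0.2]
opening: 0.0005
```

```bash
python3 - <<'E'
from workcell import r
from h import *
q=r.sense(); print(rotto(q["tool_rot"],-.053), q["ee_pos"],q["force"])
E
```

```text
[ 0.0003228   0.00150587 -0.00063271] [0.64152247 0.09018664 0.02836827] [-0.31189636  0.09394657  0.19575014]
```

Good. Approach and press again, at the inner side of the blank's centre.

step_arm(
  commands=[
    {"x":-4,"y":0,"z":-1,"wx":0,"wy":0.001,"wz":0,"hand":1},
    {"x":-8,"y":0,"z":-1,"wx":0,"wy":0.001,"wz":0,"hand":1},
    {"x":-12,"y":0,"z":-1,"wx":0,"wy":0.001,"wz":0,"hand":1},
    {"x":-14,"y":0,"z":-1,"wx":0,"wy":0.001,"wz":0,"hand":1},
    {"x":-14,"y":0,"z":-1,"wx":0,"wy":0.001,"wz":0,"hand":1},
  ],
)

```text
t: 28.95
ee_pos: [0.6274, 0.0902, 0.0276]
tool_rot: [0.0, 1.0, -0.026, 0.0]
force: [-0.2, 0.5, 0.3]
opening: 0.0001
```

step_arm(
  commands=[
    {"x":-1.2,"y":0,"z":0,"wx":0,"wy":0,"wz":0,"hand":1},
    {"x":-1.2,"y":0,"z":0,"wx":0,"wy":0,"wz":0,"hand":1},
  ],
)

```text
t: 29.15
ee_pos: [0.6267, 0.0903, 0.0279]
tool_rot: [0.0, 1.0, -0.026, 0.001]
force: [1.9, -0.2, 0.2]
opening: 0.0003
```

step_arm(
  commands=[
    {"x":-1.2,"y":0,"z":0,"wx":0,"wy":0,"wz":0,"hand":1},
    {"x":-1.2,"y":0,"z":0,"wx":0,"wy":0,"wz":0,"hand":1},
  ],
)

```text
t: 29.35
ee_pos: [0.626, 0.0903, 0.0283]
tool_rot: [0.0, 1.0, -0.026, 0.002]
force: [1.6, 0.4, 0.9]
opening: 0.0003
```

step_arm(
  commands=[
    {"x":-1.2,"y":0,"z":-0.4,"wx":0,"wy":0,"wz":0,"hand":1},
    {"x":-1.2,"y":0,"z":-0.4,"wx":0,"wy":0,"wz":0,"hand":1},
  ],
)

```text
t: 29.55
ee_pos: [0.6257, 0.0903, 0.0285]
tool_rot: [-0.0, 1.0, -0.026, 0.003]
force: [3.7, 0.6, 2.2]
opening: 0.0003
```

step_arm(
  commands=[
    {"x":-1.4,"y":0,"z":-0.4,"wx":0,"wy":0,"wz":0,"hand":1},
    {"x":-1.4,"y":0,"z":-0.4,"wx":0,"wy":0,"wz":0,"hand":1},
  ],
)

```text
t: 29.75
ee_pos: [0.6252, 0.0903, 0.0288]
tool_rot: [-0.0, 1.0, -0.026, 0.004]
force: [3.4, 0.1, 4.1]
opening: 0.0007
```

step_arm(
  commands=[
    {"x":-1.4,"y":0,"z":-0.4,"wx":0,"wy":0,"wz":0,"hand":1},
    {"x":-1.4,"y":0,"z":-0.4,"wx":0,"wy":0,"wz":0,"hand":1},
  ],
)

```text
t: 29.95
ee_pos: [0.6245, 0.0903, 0.029]
tool_rot: [-0.0, 1.0, -0.026, 0.004]
force: [4.4, -1.3, 3.6]
opening: 0.0006
```

step_arm(
  commands=[
    {"x":-1.2,"y":0,"z":-1,"wx":0,"wy":0.006,"wz":0,"hand":1},
    {"x":-1.2,"y":0,"z":-1,"wx":0,"wy":0.006,"wz":0,"hand":1},
  ],
)

```text
t: 30.15
ee_pos: [0.6236, 0.0904, 0.0282]
tool_rot: [-0.0, 1.0, -0.026, 0.002]
force: [3.7, 0.0, 4.0]
opening: 0.0005
```

step_arm(
  commands=[
    {"x":-1.4,"y":0,"z":-0.6,"wx":0,"wy":0.004,"wz":0,"hand":1},
    {"x":-1.4,"y":0,"z":-0.6,"wx":0,"wy":0.004,"wz":0,"hand":1},
  ],
)

```text
t: 30.35
ee_pos: [0.6232, 0.0904, 0.028]
tool_rot: [-0.0, 1.0, -0.026, 0.0]
force: [6.3, 0.6, 4.9]
opening: 0.0003
```

step_arm(
  commands=[
    {"x":-1.7,"y":0,"z":0.2,"wx":0,"wy":0,"wz":0,"hand":1},
    {"x":-1.7,"y":0,"z":0.2,"wx":0,"wy":0,"wz":0,"hand":1},
    {"x":-1.7,"y":0,"z":0.2,"wx":0,"wy":0,"wz":0,"hand":1},
  ],
)

```text
t: 30.65
ee_pos: [0.6223, 0.0906, 0.0282]
tool_rot: [-0.0, 1.0, -0.026, 0.001]
force: [6.8, 1.3, 1.8]
opening: 0.0002
```

```bash
python3 - <<'E'
from workcell import r
from h import *
t=cap(r,"top");s=cap(r,"side")
np.savez("cam5.npz",tK=t["K"],tV=t["view"],tc=t["color"],sK=s["K"],sV=s["view"],sc=s["color"])
crop(s,225,150,75,56,10,"pics/x2.png");q=r.sense();print(q["ee_pos"],q["force"])
E
python3 chk.py cam5.npz | grep -A1 side
```

```text
[0.62235145 0.09055922 0.02825495] [6.67208254 0.52144758 1.91415745]
cam5.npz side blade near edge: dyaw -0.0001 off@180 -9.16 mm sd 0.48 n80
    blank top near edge dyaw -0.0183 off@180 5.36 sd 2.35 n53
```

View pics/x2.png

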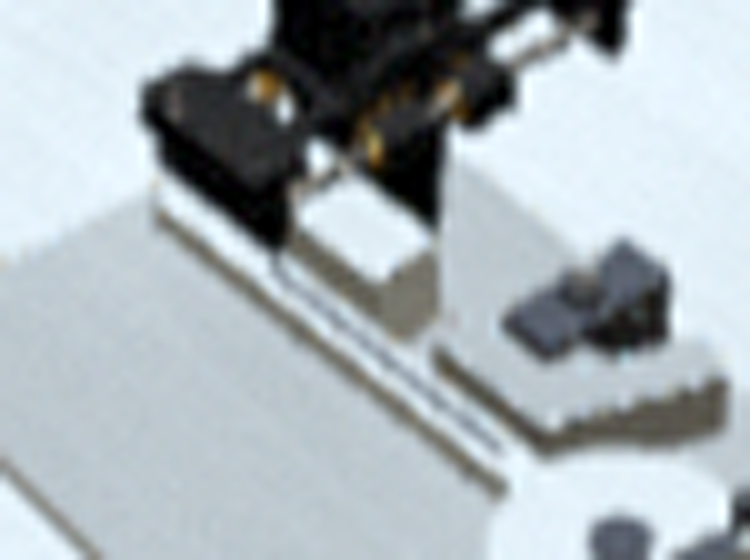

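step_arm(
  commands=[
    {"x":5,"y":0,"z":0,"wx":0,"wy":0,"wz":0,"hand":1},
    {"x":20,"y":0,"z":5,"wx":0,"wy":0,"wz":0,"hand":1},
    {"x":30,"y":0,"z":40,"wx":0,"wy":0,"wz":0,"hand":1},
    {"x":30,"y":30,"z":85,"wx":0,"wy":0,"wz":0,"hand":1},
    {"x":20,"y":70,"z":120,"wx":0,"wy":0,"wz":0,"hand":1},
    {"x":-10,"y":110,"z":130,"wx":0,"wy":0,"wz":0,"hand":1},
    {"x":-40,"y":150,"z":130,"wx":0,"wy":0,"wz":0,"hand":1},
    {"x":-70,"y":190,"z":130,"wx":0,"wy":0,"wz":0,"hand":1},
    {"x":-100,"y":230,"z":130,"wx":0,"wy":0,"wz":0,"hand":1},
    {"x":-110,"y":270,"z":130,"wx":0,"wy":0,"wz":0,"hand":1},
  ],
)

```text
t: 31.75
ee_pos: [0.5075, 0.36, 0.1559]
tool_rot: [0.002, 1.0, -0.026, -0.002]
force: [0.3, -0.5, -0.0]
opening: 0.0005
```

```bash
python3 - <<'E'
from workcell import r
from h import *
T=[];S=[]
for i in range(4): t=cap(r,"top");T.append(t["color"].astype(float));s=cap(r,"side");S.append(s["color"].astype(float))
np.savez("cam6.npz",tK=t["K"],tV=t["view"],tc=np.mean(T,0),sK=s["K"],sV=s["view"],sc=np.mean(S,0))
crop(t,190,145,75,50,10,"pics/y1.png"); crop(s,225,150,75,56,10,"pics/y2.png")
E
python3 chk.py cam2.npz cam3.npz cam4.npz cam6.npz
```

```text
cam2.npz top blade near edge: dyaw -0.0099 off@180 -7.09 mm sd 0.63 n80
cam2.npz side blade near edge: dyaw -0.0119 off@180 -7.20 mm sd 0.36 n78
cam3.npz top blade near edge: dyaw -0.0127 off@180 -7.03 mm sd 0.66 n80
cam3.npz side blade near edge: dyaw -0.0102 off@180 -7.35 mm sd 0.37 n78
cam4.npz top blade near edge: dyaw -0.0094 off@180 -7.57 mm sd 0.65 n80
    blank top near edge dyaw -0.0016 off@180 8.97 sd 0.63 n60
    blank top far edge dyaw 0.0091 off@180 38.41 sd 0.62 n60
cam4.npz side blade near edge: dyaw -0.0096 off@180 -7.67 mm sd 0.42 n78
    blank top near edge dyaw 0.0047 off@180 9.10 sd 0.64 n59
    blank top far edge dyaw -0.0095 off@180 40.26 sd 0.74 n59
cam6.npz top blade near edge: dyaw -0.0075 off@180 -7.72 mm sd 0.61 n80
    blank top near edge dyaw 0.0031 off@180 8.25 sd 0.54 n60
    blank top far edge dyaw 0.0016 off@180 38.04 sd 0.53 n60
cam6.npz side blade near edge: dyaw -0.0078 off@180 -7.85 mm sd 0.38 n78
    blank top near edge dyaw -0.0090 off@180 8.31 sd 0.62 n60
    blank top far edge dyaw -0.0093 off@180 39.35 sd 0.65 n59
```

View pics/y1.png

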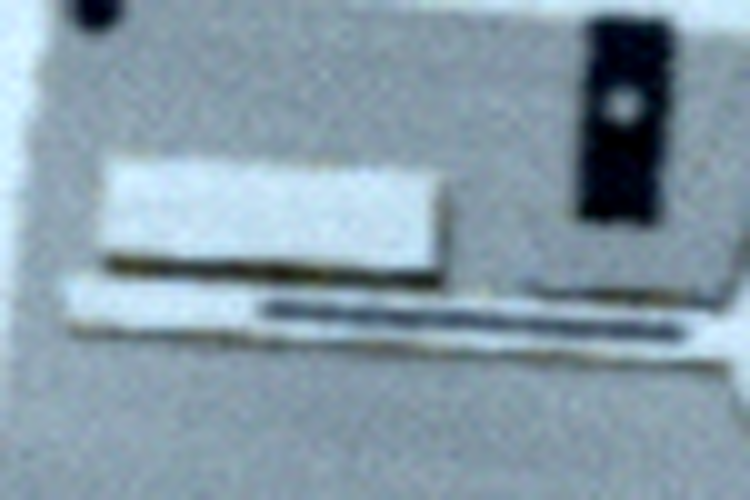

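View pics/y2.png

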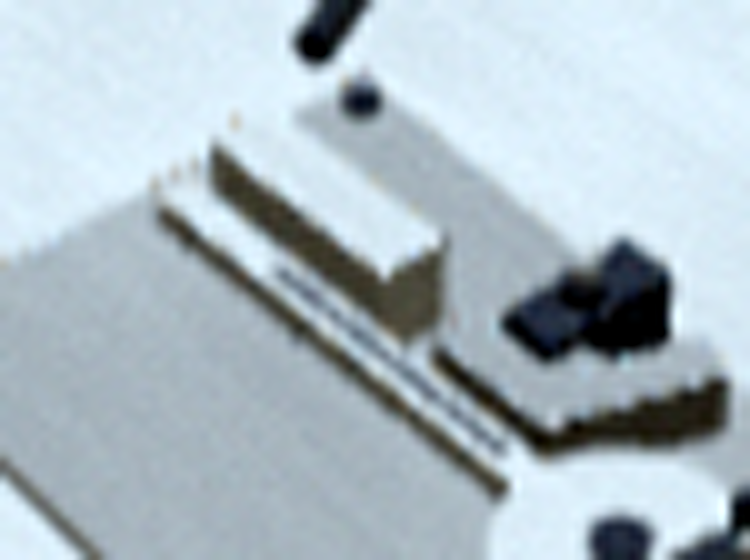

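step_arm(
  commands=[
    {"x":20,"y":-40,"z":0,"wx":0,"wy":0,"wz":0,"hand":1},
    {"x":40,"y":-80,"z":0,"wx":0,"wy":0,"wz":0,"hand":1},
    {"x":60,"y":-120,"z":0,"wx":0,"wy":0,"wz":0,"hand":1},
    {"x":80,"y":-160,"z":0,"wx":0,"wy":0,"wz":0,"hand":1},
    {"x":100,"y":-200,"z":0,"wx":0,"wy":0,"wz":0,"hand":1},
    {"x":120,"y":-240,"z":0,"wx":0,"wy":0,"wz":0,"hand":1},
    {"x":140,"y":-265,"z":0,"wx":0,"wy":0,"wz":0,"hand":1},
    {"x":140,"y":-267,"z":-30,"wx":0,"wy":0,"wz":0,"hand":1},
    {"x":140,"y":-267,"z":-70,"wx":0,"wy":0,"wz":0,"hand":1},
    {"x":140,"y":-267,"z":-90,"wx":0,"wy":0,"wz":0,"hand":1},
  ],
)

```text
t: 33.15
ee_pos: [0.6505, 0.089, 0.064]
tool_rot: [0.001, 1.0, -0.029, -0.002]
force: [-0.8, 0.9, -0.3]
opening: 0.0008
```

```bash
python3 - <<'E'
from workcell import r
from h import *
for i in range(3): cap(r,"side")
q=r.sense(); print(rotto(q["tool_rot"],-.05), q["ee_pos"],q["force"])
E
```

```text
[ 0.00127001 -0.00358107  0.00605529] [0.6507282  0.09015532 0.0653492 ] [0.56921841 0.72483318 0.4408733 ]
```

step_arm(
  commands=[
    {"x":-6,"y":5,"z":-15,"wx":0.001,"wy":-0.004,"wz":0.006,"hand":1},
    {"x":-10,"y":5,"z":-30,"wx":0.001,"wy":-0.004,"wz":0.006,"hand":1},
    {"x":-12,"y":5,"z":-38,"wx":0.001,"wy":-0.004,"wz":0.006,"hand":1},
    {"x":-17,"y":5,"z":-38,"wx":0.001,"wy":-0.004,"wz":0.006,"hand":1},
    {"x":-21,"y":5,"z":-38,"wx":0.001,"wy":-0.004,"wz":0.006,"hand":1},
    {"x":-23,"y":5,"z":-38,"wx":0.001,"wy":-0.004,"wz":0.006,"hand":1},
    {"x":-23,"y":5,"z":-38,"wx":0.001,"wy":-0.004,"wz":0.006,"hand":1},
  ],
)

```text
t: 34.0
ee_pos: [0.628, 0.0952, 0.0282]
tool_rot: [0.0, 1.0, -0.025, 0.001]
force: [0.5, 0.5, -0.8]
opening: 0.0007
```

```bash
python3 - <<'E'
from workcell import r
from h import *
q=r.sense(); print(rotto(q["tool_rot"],-.05), q["ee_pos"],q["force"])
E
```

```text
[ 0.00017282  0.00167014 -0.00012637] [0.62802644 0.09523463 0.02818617] [ 0.519335    0.51456252 -0.83341481]
```

step_arm(
  commands=[
    {"x":-2,"y":0,"z":0,"wx":0,"wy":0.002,"wz":0,"hand":1},
    {"x":-3,"y":0,"z":0,"wx":0,"wy":0.002,"wz":0,"hand":1},
    {"x":-4,"y":0,"z":0,"wx":0,"wy":0.002,"wz":0,"hand":1},
    {"x":-4.5,"y":0,"z":0,"wx":0,"wy":0.002,"wz":0,"hand":1},
    {"x":-5,"y":0,"z":0,"wx":0,"wy":0.002,"wz":0,"hand":1},
  ],
)

```text
t: 34.5
ee_pos: [0.6251, 0.0953, 0.0296]
tool_rot: [-0.0, 1.0, -0.025, 0.002]
force: [5.7, -0.4, 3.7]
opening: 0.0006
```

step_arm(
  commands=[
    {"x":-2,"y":0,"z":0.2,"wx":0,"wy":0,"wz":0,"hand":1},
    {"x":-2,"y":0,"z":0.2,"wx":0,"wy":0,"wz":0,"hand":1},
  ],
)

```text
t: 34.7
ee_pos: [0.6239, 0.0954, 0.0304]
tool_rot: [-0.0, 1.0, -0.025, 0.003]
force: [4.3, -0.1, 3.7]
opening: 0.0002
```

step_arm(
  commands=[
    {"x":-2,"y":0,"z":1,"wx":0,"wy":0,"wz":0,"hand":1},
    {"x":-2.4,"y":0,"z":1.5,"wx":0,"wy":0,"wz":0,"hand":1},
    {"x":-2.4,"y":0,"z":1.5,"wx":0,"wy":0,"wz":0,"hand":1},
  ],
)

```text
t: 35.0
ee_pos: [0.6218, 0.0956, 0.0318]
tool_rot: [-0.0, 1.0, -0.025, 0.003]
force: [5.6, 0.6, -0.5]
opening: 0.0006
```

step_arm(
  commands=[
    {"x":-2,"y":0,"z":0.3,"wx":0,"wy":0,"wz":0,"hand":1},
    {"x":-2,"y":0,"z":0.3,"wx":0,"wy":0,"wz":0,"hand":1},
    {"x":-2,"y":0,"z":0.3,"wx":0,"wy":0,"wz":0,"hand":1},
  ],
)

```text
t: 35.3
ee_pos: [0.6207, 0.0959, 0.032]
tool_rot: [-0.001, 1.0, -0.025, 0.005]
force: [7.1, 0.8, -0.4]
opening: 0.0007
```

```bash
python3 - <<'E'
from workcell import r
from h import *
for i in range(2):
  s=cap(r,"side"); q=r.sense();print(q["ee_pos"],q["force"])
crop(s,225,150,75,56,10,"pics/z2.png")
E
```

```text
[0.62073307 0.09587537 0.03201444] [ 6.94052178  0.50995345 -1.40487121]
[0.62073315 0.09586134 0.03201845] [ 6.89738223  0.55884531 -0.87717615]
```

View pics/z2.png

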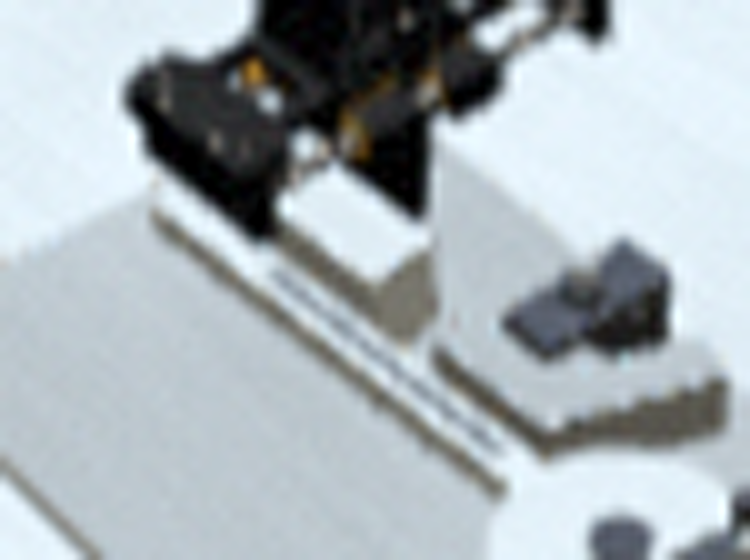

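step_arm(
  commands=[
    {"x":5,"y":0,"z":0,"wx":0,"wy":0,"wz":0,"hand":1},
    {"x":20,"y":0,"z":5,"wx":0,"wy":0,"wz":0,"hand":1},
    {"x":30,"y":0,"z":40,"wx":0,"wy":0,"wz":0,"hand":1},
    {"x":30,"y":30,"z":85,"wx":0,"wy":0,"wz":0,"hand":1},
    {"x":20,"y":70,"z":120,"wx":0,"wy":0,"wz":0,"hand":1},
    {"x":-10,"y":110,"z":130,"wx":0,"wy":0,"wz":0,"hand":1},
    {"x":-40,"y":150,"z":130,"wx":0,"wy":0,"wz":0,"hand":1},
    {"x":-70,"y":190,"z":130,"wx":0,"wy":0,"wz":0,"hand":1},
    {"x":-100,"y":230,"z":130,"wx":0,"wy":0,"wz":0,"hand":1},
    {"x":-110,"y":270,"z":130,"wx":0,"wy":0,"wz":0,"hand":1},
  ],
)

```text
t: 36.4
ee_pos: [0.506, 0.3654, 0.1601]
tool_rot: [0.001, 1.0, -0.025, 0.001]
force: [1.6, -0.1, 0.4]
opening: 0.0007
```

```bash
python3 - <<'E'
from workcell import r
from h import *
T=[];S=[]
for i in range(4): t=cap(r,"top");T.append(t["color"].astype(float));s=cap(r,"side");S.append(s["color"].astype(float))
np.savez("cam7.npz",tK=t["K"],tV=t["view"],tc=np.mean(T,0),sK=s["K"],sV=s["view"],sc=np.mean(S,0))
crop(t,180,135,160,100,5,"pics/aa1.png"); crop(s,200,130,160,110,5,"pics/aa2.png")
E
python3 chk.py cam3.npz cam6.npz cam7.npz
```

```text
cam3.npz top blade near edge: dyaw -0.0127 off@180 -7.03 mm sd 0.66 n80
cam3.npz side blade near edge: dyaw -0.0102 off@180 -7.35 mm sd 0.37 n78
cam6.npz top blade near edge: dyaw -0.0075 off@180 -7.72 mm sd 0.61 n80
    blank top near edge dyaw 0.0031 off@180 8.25 sd 0.54 n60
    blank top far edge dyaw 0.0016 off@180 38.04 sd 0.53 n60
cam6.npz side blade near edge: dyaw -0.0078 off@180 -7.85 mm sd 0.38 n78
    blank top near edge dyaw -0.0090 off@180 8.31 sd 0.62 n60
    blank top far edge dyaw -0.0093 off@180 39.35 sd 0.65 n59
cam7.npz top blade near edge: dyaw -0.0049 off@180 -8.22 mm sd 0.60 n80
    blank top near edge dyaw 0.0014 off@180 7.76 sd 0.52 n60
    blank top far edge dyaw 0.0092 off@180 37.37 sd 0.59 n60
cam7.npz side blade near edge: dyaw -0.0052 off@180 -8.44 mm sd 0.41 n78
    blank top near edge dyaw -0.0025 off@180 7.68 sd 0.54 n60
    blank top far edge dyaw -0.0022 off@180 38.86 sd 0.68 n60
```

View pics/aa1.png

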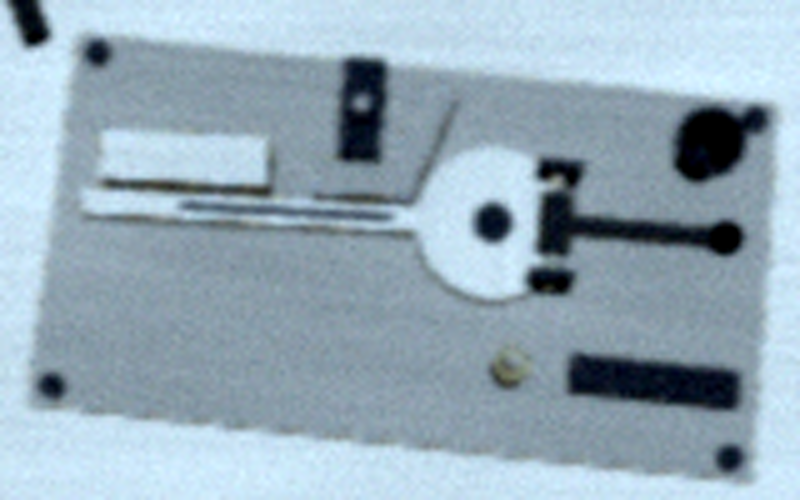

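View pics/aa2.png

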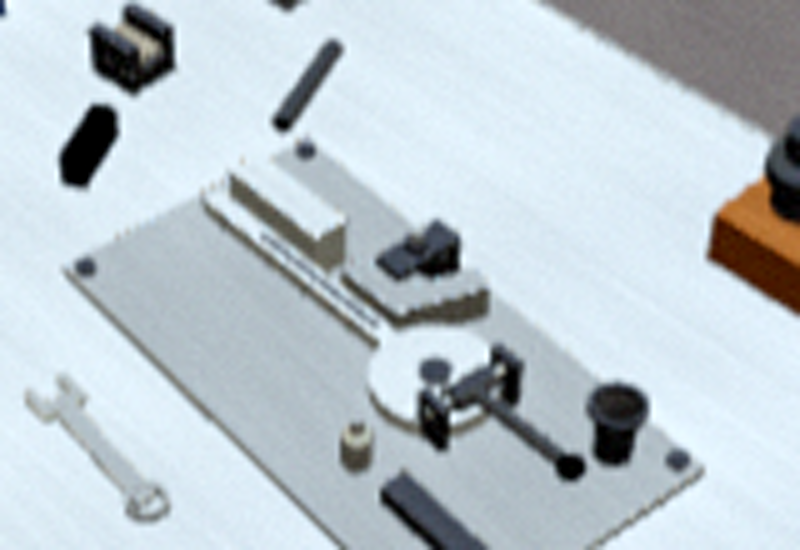

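```bash
python3 - <<'E'
from workcell import r
print(r.sense()["dq"].round(3),r.sense()["force"]); print(r.finish_job())
E
```

```text
[-0.006 -0.003 -0.005 -0.    -0.005  0.   ] [-0.28225463 -0.18971882  0.08519808]
the job is handed in; nothing more can be done
None
```

I swung the blade onto the sample, locked it with the cam lever and pressed the aluminium blank home against it. I then handed the job in at about 37 s; no verdict was reported.

- **Blade on the sample:** I pressed it at about 5 N on the tool, which I estimate as roughly 6–9 N at the sample's face, for more than 0.3 s.
- **Lever:** I pressed it down to its stop. The last pictures show the knob at the height expected when locked.
- **Blank:** I took the larger of the two aluminium blocks, leaving the black and pink ones, and set it about 184 mm from the hinge. It took three presses because the first left it slightly off flush. The last was at about 7 N on the tool, which I estimate at 4 N or more on the blade.

**Last image checks:**

| Check | Measured | Allowed |
|---|---|---|
| Blank centre to blade centre line | about 22.9–23.6 mm | 20.5–25.5 mm |
| Angle of blank to blade | about 0.006 rad (cameras agree to about 0.005) | 0.02 rad |

- **Blade drift:** the repeated presses made the locked blade creep about 0.006 rad away from the sample. That is inside the 0.02 rad limit, but it no longer bears perfectly on the face, and I did not push it back.
- **Other things:** the bystanders in the last close views look unmoved. The head and the bush were out of frame there, and I never went near them. The robot was clear of everything when I handed in.

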